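# Bolt, tug, turn over and screw up the toy train case

## Robot

A 6-joint arm with a two-finger parallel gripper is mounted at the origin on the work surface. World frame = base frame: x ahead of the robot, y to its left, z up, the work surface at z = 0. Lengths are in m, angles in degrees, forces in N, time in s.
With the tool pointing down it reaches from about 0.425 to 0.95 m from the base axis. Payload 14.7 kg.
Tool frame: the origin (TCP) lies at the very end of the fingers, on their centre line; the grasp point (between the pads) lies 19 mm behind it; z points along the fingers, y is the direction in which the jaws open and shut (so a half turn about z gives the same grasp; the last joint's range is limited). The gripper opens to 85 mm and grips with 20 to 120 N. Pads are 22 mm wide; open, the fingers measure 114 mm over their backs; the gripper's body (76 mm by 85 mm) begins 54 mm behind the grasp point. The pads swing forward as they close: fully open they stand 13 mm farther back than shut.
Start: joints at [67.002, 27.513, 91.461, -0, 61.026, -2.67], TCP at [0.226, 0.61, 0.231] pointing down, gripper open.
Joint ranges: [-157.49, 157.49], [-46.99, 117.5], [13.45, 153.17], [-89.5, 269.5], [5.16, 153.95], [-167.48, 167.48]. Speed limits (degrees/s): [108.29, 108.29, 136.94, 172.46, 172.46, 172.46].

## Interface

Orientations are given as [roll, pitch, yaw] about the fixed x, y, z axes, in that order (R = Rz(yaw) Ry(pitch) Rx(roll)).
In Python, from station import robot gives the robot as it stands. The module is installed in compiled form; this text tells all that it offers.
- The arm moves only by the shell command python3 -m crank 'ROWS' [FORCE]. ROWS is JSON, a list of rows, each a list of 7 numbers: the turn, a rotation vector about the tool's x, y, z in rad, then the shift along the tool's x, y, z in mm, then the gripper's target within -1 to 1 (shut at 1, half-way at 0, fully open at -1). A call has exactly 10 rows; each row shifts and turns the pose as measured when the row begins, along the tool's axes as they then stand; what a row does not reach is not made up. A row lasts 1/8 s, in which the tool goes at most 62.5 mm and 10.7 degrees, less where a joint would pass 70% of its speed; a pose out of reach is approached as far as the arm can. A call is refused whole if a number of a shift passes 62.5 or a number of a turn 0.188, either way. A call with a gripper value outside its range is refused whole. The fingers move at their own pace and stop on an object; FORCE is the grip in N (left out, the last holds). Time passes only in rows, so rows that do not move let the fingers close, or fill a call up. It gives the time, the measured TCP pose, the force and the opening at its end, in the units of the state.
- robot.get_state(): the state, without advancing time (a new reading comes with each control period).
- robot.grab_frame(name): name is "scene" or "top"; returns a dict with "color" (420x560x3 uint8, blue, green, red), "depth" (420x560 float32, m along the optical axis (not along the pixel's ray), 0 where there is no reading), "mtx" (3x3 intrinsics, pixels), "pose" (4x4, takes a point from camera to world coordinates). Camera axes: x right, y down, z forward; pixel columns grow to the right and rows downward; lengths in m; the calibration is good to about 2 mm. A picture is of the moment at which its call begins.
- robot.finish_job(): hands the job in, once; it reports no verdict.
Trained networks look in a picture, given as the dict that the camera call returned (one of the last four; its "shot" number tells which), for a name from the list of things; names that differ only in an ending like _2 or _b are one class to them, and where a whole thing is asked for, a point or a joint stands for the part that bears it (a point fixed in the world has none). Each returns a list of dicts, best first, with "p" (0 to 1); they miss things now and then, are a little off and sometimes report something else, mostly with a low value. They report only what shows in the picture. A call takes as long as a camera call. They do not tell look-alikes from the thing itself.
- robot.outline_of(picture, target): "region" (420x560 bool, what is visible of it).
- robot.pinpoint(picture, target): "centre" ([x, y, z] in m, in world coordinates, good to about 4 mm: a listed point, or the origin of a listed thing).
The state is a dict: "t": time; "q": joint angles; "qvel": joint speeds; "effort": joint torques, N m; "tool_pos": TCP position; "eef_rot": TCP orientation; "wrist_force": force on the tool from outside, world axes, zero at the start; "torque": the same for the moment, N m; "opening": opening from 0.0 (shut) to 1.0 (fully open).
Only numpy, scipy, OpenCV 4.12 (cv2) and the standard library are available. Lean on these libraries where they do the work, as an engineer would, in place of code of your own. Each camera call takes 0.05 s, during which the arm holds its last target.

## Task

Draw the case's tray out, put every toy wagon into it, push the tray fully home and shoot the bolt right across; then, before turning the case, give the tray's tab a firm outward tug to make sure the bolt holds. Swing the case gently by its bar right over to the other side of the stand so that it lies upside down, with the wagons still inside, and with the slotted key (not the fingers) turn both screws on its underside clockwise to their stops. Stand the key back in its holder and leave everything else on the stall alone.

Things in the scene. Friction and masses are not known exactly. Their poses are not given: they have to be found in the camera images.
- hinge_mid (a point): Middle of the hinge line of the fixed turnover stand, 85 mm above the table. x = the hinge line, away from the robot; y to the side where the case lies at the start; z up. The stand: dark board 150 (x) x 420 (y) x 12 mm, two brass hinge posts in the middle, a padded rest 57 mm high on either side
- case (a joint): Angle of the wooden slide case about hinge_mid's +x: 0 = right way up, level on the stand's +y side (start); 3.14 = swung over the top like a book page to the -y side, level, underside up. Its weight holds it at both ends (0.9 kg, under 6 N at the bar); little friction: it would fall if let go on the way
- case_mid (a point): Centre of the case, 84 mm from the hinge line: a wooden sleeve 125 (x) x 140 (y) x 56 (z) mm, walls 6 mm, inside 44 mm high, open only at its front end (-x), where the tray goes in. Axes those of hinge_mid at case angle 0; they turn with the case
- bar (a point): Middle of the brass carrying bar (12 mm thick, 84 mm free length, parallel to the hinge line) at the case's free edge: 198 mm from hinge_mid, 114 mm beyond case_mid, level with both, 44 mm clear of the wall. Can be pinched from above and swung over, turning between the fingers; axes as case_mid
- tray (a joint): How far the tray (the carrier) is drawn out of the case, towards -x: 0 = fully home, 0.112 m = its stop; 1.5 N friction. Floor 110 (x) x 112 (y) mm, rim 10 mm high at sides and back; the centre of the floor's top is 62 mm behind (+x), 18 mm nearer the hinge (-y) and 68 mm below point tab. Room for 2 x 2 wagons lying along x
- tab (a point): Grip point on the tray's black pull tab, 13 mm below its top: an upright plate 9 mm thick (x), 36 mm wide (y), 38 mm taller than the case roof, on the tray's front plate (132 mm wide, 9 mm thick, 44 mm above the floor). When home it is 68 mm in front of case_mid, 5 mm before the mouth. Pinch from above, one finger in front, one behind, tips above the roof. Axes as case_mid
- bolt (a joint): Sliding bolt (the latch) before the case's front corner near the hinge: 0 = drawn back, tray free; 0.030 m = shot fully across the tray's front plate. Moves along the stand's +y while the case is right way up, 1.5 N friction. Passes only if the tray is home; when shot it stops the tray about 3 mm out
- bolt_knob (a point): Grip point on the bolt's upright round steel knob (12 mm thick), 11 mm below its top, 27 mm above the case's roof level, 18 mm in front of the case's mouth. Axes as case_mid
- key_grip (a point): Centre of the key's wooden grip (34 (x) x 14 (y) mm, 44 mm tall), z up. Below: a brass collar 38 mm wide (22 to 26 mm below this point), a round shaft 10 mm thick, a flat blade 20 mm wide along x and 3 mm thick, ending 74 mm below this point. 90 g. It starts standing in its holder, the grip free above it
- holder_mouth (a point): Centre of the top of the key holder: a fixed dark wooden block 60 x 60 x 60 mm with a square hole 29 mm wide. The key hangs in it by its collar, key_grip 26 mm above this point, blade end 48 mm below it
- screwA (a joint): Captive slotted quarter-turn screw A in the underside of the case, near the front end: 0 = loose, 1.57 = its stop, tight. Tightens clockwise, looking at its head. 0.04 Nm friction; stays where it is left
- screwA_slot (a point): Middle of the slot floor of screw A; 35 mm in front of the case's middle, 31 mm from its middle plane. Brass head 32 mm wide, two raised cheeks 26 mm long; slot between them 6 mm wide, 8 mm deep, open at both ends, along this x axis, which turns with the screw (at 0: along the hinge line). z points out of the case: down at the start, up once turned over
- screwB (a joint): Captive slotted quarter-turn screw B in the underside of the case, near the back end: 0 = loose, 1.57 = its stop, tight. Tightens clockwise, looking at its head. 0.04 Nm friction; stays where it is left
- screwB_slot (a point): Middle of the slot floor of screw B; 35 mm behind the case's middle, 31 mm from its middle plane. Brass head 32 mm wide, two raised cheeks 26 mm long; slot between them 6 mm wide, 8 mm deep, open at both ends, along this x axis, which turns with the screw (at 0: along the hinge line). z points out of the case: down at the start, up once turned over
- wagon1_mid (a point): Centre (16 mm up) of the toy red engine, 40 mm long (x), 26 mm wide (y; upper part 36 x 24 mm), 32 mm tall, 45 g, standing on its wheels; may be absent
- wagon2_mid (a point): Centre (16 mm up) of the toy blue tank wagon, 40 mm long (x), 26 mm wide (y; upper part 36 x 24 mm), 32 mm tall, 45 g, standing on its wheels; may be absent
- wagon3_mid (a point): Centre (16 mm up) of the toy yellow van with white roof, 40 mm long (x), 26 mm wide (y; upper part 36 x 24 mm), 32 mm tall, 45 g, standing on its wheels; may be absent
- wagon4_mid (a point): Centre (16 mm up) of the toy green hopper wagon, 40 mm long (x), 26 mm wide (y; upper part 36 x 24 mm), 32 mm tall, 45 g, standing on its wheels; may be absent
- bell: Bystander: brass table bell, 52 mm wide, 80 mm tall; origin at the centre of its underside. Leave alone
- candlestick: Bystander: brass candlestick, 64 mm wide, 100 mm tall; origin at the centre of its underside. Leave alone
- mug: Bystander: blue china mug, 76 mm wide, 85 mm tall; origin at the centre of its underside. Leave alone
- tin: Bystander: green tin, 70 mm wide, 90 mm tall; origin at the centre of its underside. Leave alone
- spool: Bystander: wooden thread spool, 44 mm wide, 50 mm tall; origin at the centre of its underside. Leave alone
- flatiron: Bystander: cast flat iron, 110 x 65 mm, with a handle, 68 mm tall; origin at the centre of its underside. Leave alone
Not all that is in view belongs to the job. What is shaped like the part that bears holder_mouth but blue or purple is not meant.

How it is judged:
By the outcome, as a careful person would: the job done as asked, in the order asked, and still so for the second after the job is handed in, with the robot touching nothing.
Of wagon1, wagon2, wagon3, wagon4 only 2 to 4 are there at a start; the rules pass over those that are not, and their reading is None.
At some moment in a run one of wagon1, wagon2, wagon3, wagon4 may be knocked a few centimetres aside while the robot is not near it.
It also fails if it takes over 210 s, if anything falls off the work surface, if the arm or the gripper's body presses on something with over 40 N, if the wrist force passes 120 N, or if a joint passes its speed limit or range.

## Working session

There is one attempt and no reset: what is moved stays moved. The work goes in short steps, Python scripts to look and compute and a shell command to move; the robot and the scene stay as the last step left them, time stands still between calls to the robot, and variables do not carry over. Pictures are saved under pics/ and viewed, and the job is handed in when it is done.

```bash
mkdir -p pics
cat > h.py <<'E'
import numpy as np, cv2
from station import robot
def snap(name,fn):
    f=robot.grab_frame(name); cv2.imwrite('pics/'+fn,f['color']); return f
def pp(f,names):
    for n in names:
        try:
            r=robot.pinpoint(f,n)
            print(n,[(np.round(d['centre'],3).tolist(),round(float(d['p']),2)) for d in r[:4]])
        except Exception as e: print(n,e)
def px(f,p):
    T=np.linalg.inv(f['pose']); c=T[:3,:3]@np.array(p)+T[:3,3]; u=f['mtx']@c; return u[:2]/u[2]
def world(f,u,v,z=None):
    K=f['mtx'];P=f['pose'];
    r=np.linalg.inv(K)@np.array([u,v,1.])
    if z is None:
        d=f['depth'][int(v),int(u)]; return P[:3,:3]@(r*d)+P[:3,3]
    r=P[:3,:3]@r; s=(z-P[2,3])/r[2]; return P[:3,3]+s*r
E
python3 - <<'E'
from h import *
s=robot.get_state(); print({k:np.round(v,3).tolist() for k,v in s.items()})
N=['hinge_mid','case_mid','bar','tab','bolt_knob','key_grip','holder_mouth','wagon1_mid','wagon2_mid','wagon3_mid','wagon4_mid','bell','candlestick','mug','tin','spool','flatiron']
for c in ['scene','top']:
    f=snap(c,c+'0.png'); print(c,np.round(f['pose'],3).tolist(),f['mtx'].tolist(),f['shot']); pp(f,N)
E
```

```text
{'t': 0.0, 'q': [67.004, 27.553, 91.494, 0.0, 61.025, -2.67], 'qvel': [-0.068, 0.095, 0.047, 0.157, -0.091, 0.024], 'effort': [-0.005, -95.064, -43.017, -0.001, 0.012, -0.0], 'tool_pos': [0.226, 0.609, 0.231], 'eef_rot': [-179.929, -0.004, 159.673], 'wrist_force': [-0.434, 0.537, -0.001], 'torque': [0.034, 0.005, -0.0], 'opening': 0.997}
scene [[-0.719, 0.597, -0.354, 1.001], [0.695, 0.612, -0.378, 0.431], [-0.009, -0.518, -0.855, 1.174], [0.0, 0.0, 0.0, 1.0]] [[381.971295288907, 0.0, 276.2473166458786], [0.0, 381.971295288907, 209.23274615006147], [0.0, 0.0, 1.0]] 1
hinge_mid [([0.618, 0.016, 0.086], 0.89), ([0.759, -0.301, -0.001], 0.36)]
case_mid [([0.611, 0.102, 0.086], 0.68)]
bar [([0.615, 0.212, 0.084], 0.62)]
tab [([0.509, 0.112, 0.138], 0.68)]
bolt_knob [([0.539, 0.001, 0.143], 0.55)]
key_grip [([0.455, 0.332, 0.088], 0.68)]
holder_mouth [([0.456, 0.335, 0.059], 0.94), ([0.291, 0.269, 0.061], 0.79), ([0.537, 0.447, 0.061], 0.72)]
wagon1_mid [([0.444, -0.229, 0.016], 0.57)]
wagon2_mid [([0.455, 0.333, 0.057], 0.65), ([0.465, -0.334, 0.016], 0.49)]
wagon3_mid [([0.573, -0.358, 
[... 822 characters left out ...]
6], 0.65), ([0.446, 0.331, 0.088], 0.33)]
bolt_knob [([0.536, 0.003, 0.142], 0.49), ([0.467, -0.334, 0.016], 0.25)]
key_grip [([0.447, 0.331, 0.087], 0.72)]
holder_mouth [([0.534, 0.45, 0.059], 0.74), ([0.29, 0.27, 0.065], 0.72), ([0.449, 0.338, 0.063], 0.7)]
wagon1_mid [([0.446, -0.226, 0.019], 0.47)]
wagon2_mid [([0.463, -0.333, 0.012], 0.75)]
wagon3_mid [([0.569, -0.358, 0.015], 0.66), ([0.444, -0.227, 0.019], 0.26)]
wagon4_mid [([0.454, -0.116, 0.016], 0.51)]
bell [([0.754, -0.306, 0.0], 0.55)]
candlestick [([0.794, 0.094, 0.005], 0.59)]
mug [([0.671, 0.394, 0.0], 0.67)]
tin []
spool [([0.386, 0.247, -0.001], 0.52), ([0.447, 0.33, 0.089], 0.46)]
flatiron [([0.556, -0.484, -0.001], 0.58)]
```

View pics/scene0.png

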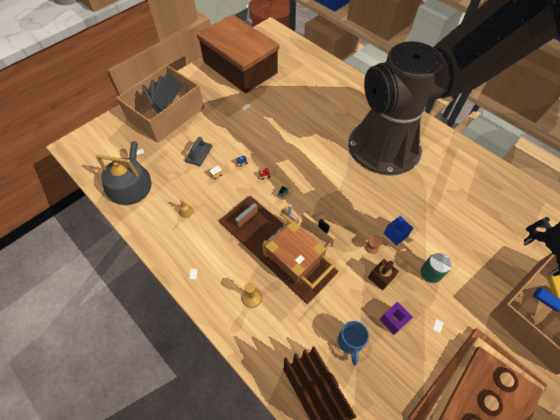

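View pics/top0.png

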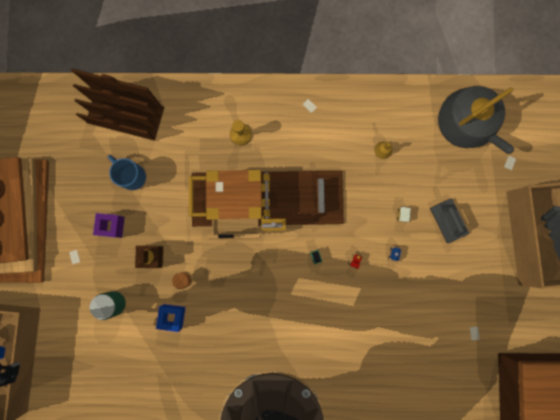

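Run:
```python
from h import *
f=robot.grab_frame('top'); c=f['color']
g=robot.grab_frame('scene')
np.savez('f0.npz',**{k:f[k] for k in['color','depth','mtx','pose']}); np.savez('g0.npz',**{k:g[k] for k in['color','depth','mtx','pose']})
cv2.imwrite('pics/t0a.png',cv2.resize(c[150:250,180:350],None,fx=4.6,fy=4.6,interpolation=cv2.INTER_CUBIC))
cv2.imwrite('pics/t0b.png',cv2.resize(c[195:275,300:420],None,fx=6.6,fy=6.6,interpolation=cv2.INTER_CUBIC))
cv2.imwrite('pics/s0a.png',cv2.resize(g['color'][180:300,210:345],None,fx=5,fy=5,interpolation=cv2.INTER_CUBIC))
cv2.imwrite('pics/t0c.png',cv2.resize(c[205:335,80:210],None,fx=4.6,fy=4.6,interpolation=cv2.INTER_CUBIC))
```

```text
(no output)
```

View pics/t0a.png

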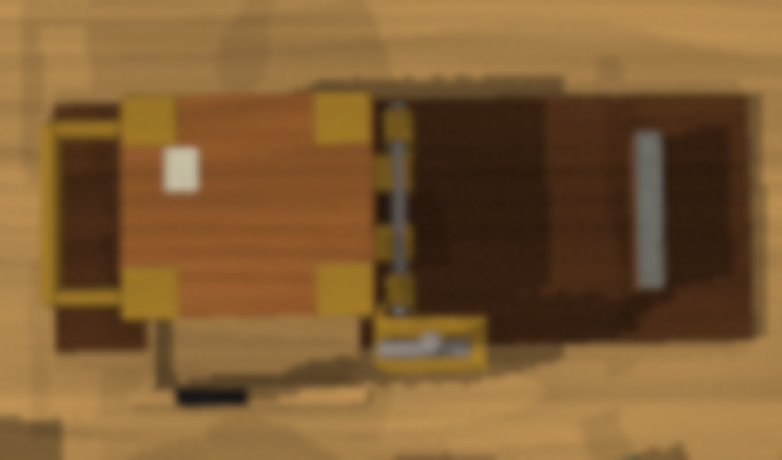

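View pics/t0b.png

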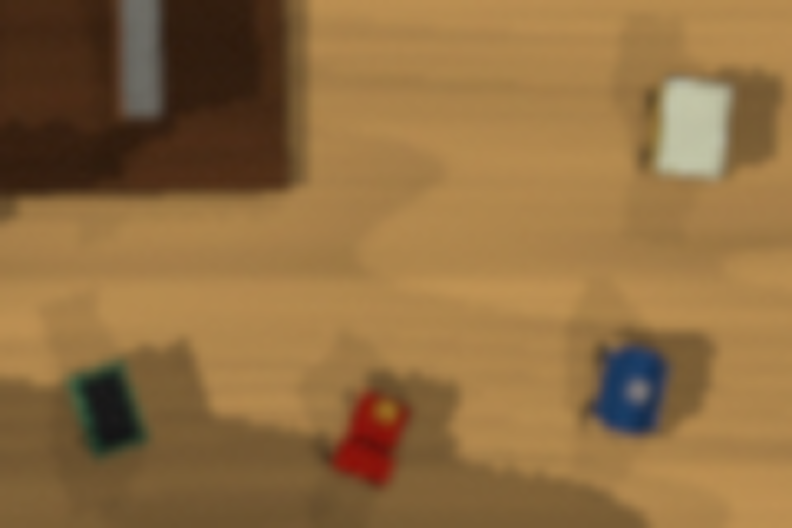

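View pics/s0a.png

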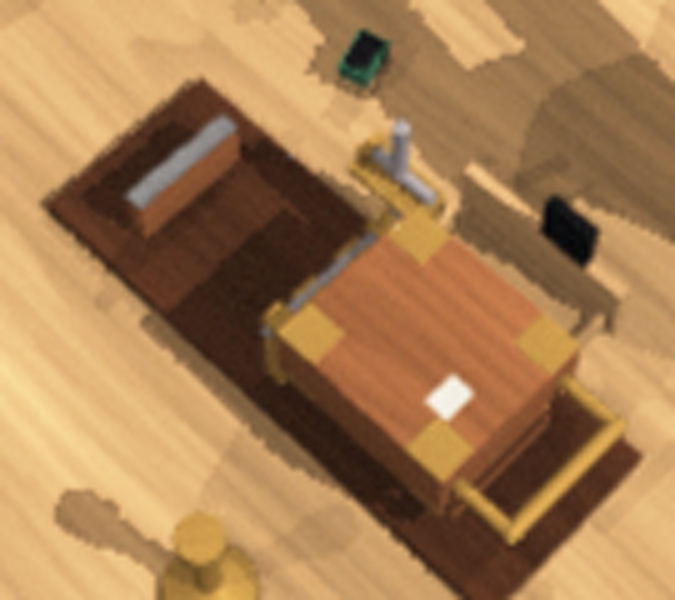

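View pics/t0c.png

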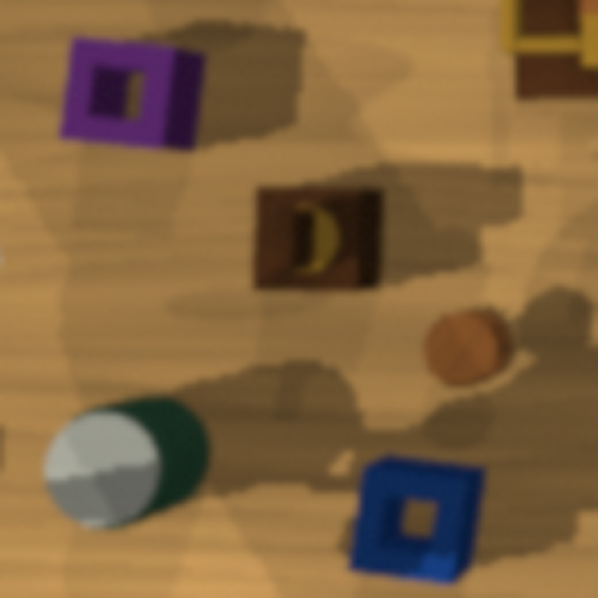

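Run:
```python
import numpy as np, cv2
f=dict(np.load('f0.npz'));g=dict(np.load('g0.npz'))
def cloud(f):
    h,w=f['depth'].shape;u,v=np.meshgrid(np.arange(w),np.arange(h))
    r=np.stack([u,v,np.ones_like(u)],-1)@np.linalg.inv(f['mtx']).T*f['depth'][...,None]
    return r@f['pose'][:3,:3].T+f['pose'][:3,3]
A=cloud(f);B=cloud(g)
print('table z',np.median(A[280:300,220:260,2]))
def wagons(A,f,name):
    for n,(x,y) in dict(red=(.445,-.228),blue=(.464,-.333),yel=(.571,-.358),grn=(.454,-.116),spool=(.388,.248)).items():
        m=(np.hypot(A[...,0]-x,A[...,1]-y)<.035)&(A[...,2]>.012)
        P=A[m]; c=cv2.minAreaRect((P[:,:2]*1000).astype(np.float32)); print(name,n,m.sum(),np.round(P.mean(0),3),'z95',round(np.percentile(P[:,2],95),3),np.round(c[0]),np.round(c[1]),round(c[2],1))
wagons(A,f,'top');wagons(B,g,'scn')
for nm,X in(('top',A),('scn',B)):
    m=(np.abs(X[...,2]-.012)<.006)&(X[...,0]>.5)&(X[...,0]<.72)&(X[...,1]>-.22)&(X[...,1]<.26)
    c=cv2.minAreaRect((X[m][:,:2]*1000).astype(np.float32)); print('board',nm,m.sum(),c)
    m=(np.abs(X[...,2]-.113)<.006)&(X[...,0]>.5)&(X[...,0]<.72)&(X[...,1]>0)&(X[...,1]<.2)
    c=cv2.minAreaRect((X[m][:,:2]*1000).astype(np.float32)); print('roof',m.sum(),c,np.median(X[m][:,2]))
    m=(X[...,2]>.125)&(X[...,0]>.47)&(X[...,0]<.54)&(X[...,1]>0.06)&(X[...,1]<.18)
    print('tab',m.sum(),X[m].mean(0),X[m].min(0),X[m].max(0))
    m=(X[...,2]>.125)&(X[...,0]>.47)&(X[...,0]<.6)&(X[...,1]>-.04)&(X[...,1]<.04)
    print('knob',m.sum(),X[m].mean(0),X[m].min(0),X[m].max(0))
    m=(X[...,2]>.066)&(X[...,0]>.4)&(X[...,0]<.5)&(X[...,1]>.29)&(X[...,1]<.38)
    print('key',m.sum(),X[m].mean(0),X[m].min(0),X[m].max(0), cv2.minAreaRect((X[m][:,:2]*1000).astype(np.float32)))
    m=(abs(X[...,2]-.06)<.004)&(X[...,0]>.4)&(X[...,0]<.5)&(X[...,1]>.29)&(X[...,1]<.38)
    print('holder',m.sum(),X[m].mean(0), cv2.minAreaRect((X[m][:,:2]*1000).astype(np.float32)))
    m=(abs(X[...,2]-.088)<.012)&(X[...,0]>.55)&(X[...,0]<.69)&(X[...,1]>.202)&(X[...,1]<.24)
    print('bar',m.sum(),X[m].mean(0), cv2.minAreaRect((X[m][:,:2]*1000).astype(np.float32)))
c=g['color'][230:310,330:450];cv2.imwrite('pics/s0k.png',cv2.resize(c,None,fx=6,fy=6,interpolation=cv2.INTER_CUBIC))
c=g['color'][130:210,190:310];cv2.imwrite('pics/s0w.png',cv2.resize(c,None,fx=6,fy=6,interpolation=cv2.INTER_CUBIC))
```

```text
table z 0.0009282724278670829
top red 144 [ 0.445 -0.224  0.026] z95 0.035 [ 445. -225.] [26. 40.] 67.3
top blue 148 [ 0.465 -0.331  0.026] z95 0.035 [ 465. -332.] [27. 40.] 77.2
top yel 162 [ 0.572 -0.355  0.03 ] z95 0.037 [ 572. -357.] [28. 40.] 83.4
top grn 138 [ 0.455 -0.116  0.03 ] z95 0.036 [ 455. -117.] [40. 25.] 17.7
top spool 215 [0.39  0.246 0.051] z95 0.055 [390. 246.] [40. 43.] 0.5
scn red 70 [ 0.446 -0.222  0.025] z95 0.034 [ 445. -225.] [26. 39.] 71.8
scn blue 74 [ 0.467 -0.328  0.024] z95 0.033 [ 467. -330.] [26. 38.] 84.9
scn yel 93 [ 0.574 -0.354  0.027] z95 0.034 [ 572. -357.] [31. 38.] 80.3
scn grn 89 [ 0.458 -0.114  0.025] z95 0.033 [ 455. -117.] [41. 26.] 14.8
scn spool 139 [0.392 0.247 0.047] z95 0.052 [390. 247.] [41. 43.] 77.6
board top 4396 ((610.763427734375, 19.800537109375), (217.7996063232422, 476.89739990234375), 0.34081053733825684)
roof 2732 ((590.3119506835938, 100.86721801757812), (174.9768524169922, 140.2445526123047), 1.367799162864685) 0.11380189410081165
tab 62 [0.5066737  0.11595615 0.15246606] [0.50272435 0.0987938  0.13367146] [0.5109905  0.13
[... 925 characters left out ...]
] [0.50194899 0.09936144 0.12605056] [0.51457874 0.13560989 0.15415362]
knob 20 [5.38284466e-01 2.80634517e-04 1.42388811e-01] [ 0.53077623 -0.00732709  0.12694027] [0.54183276 0.00394292 0.15246914]
key 81 [0.45872786 0.33506577 0.09747138] [0.43813461 0.32724418 0.06623297] [0.47232145 0.34568796 0.11187089] ((454.85260009765625, 335.0309753417969), (16.588237762451172, 33.21690368652344), 80.24462890625)
holder 257 [0.45698142 0.33503739 0.05951524] ((453.1222839355469, 334.0634460449219), (59.434791564941406, 62.21234893798828), 89.51951599121094)
bar 147 [0.61604854 0.21467626 0.08816338] ((613.3663330078125, 212.42724609375), (19.362449645996094, 107.13224029541016), 89.72030639648438)
```

View pics/s0k.png

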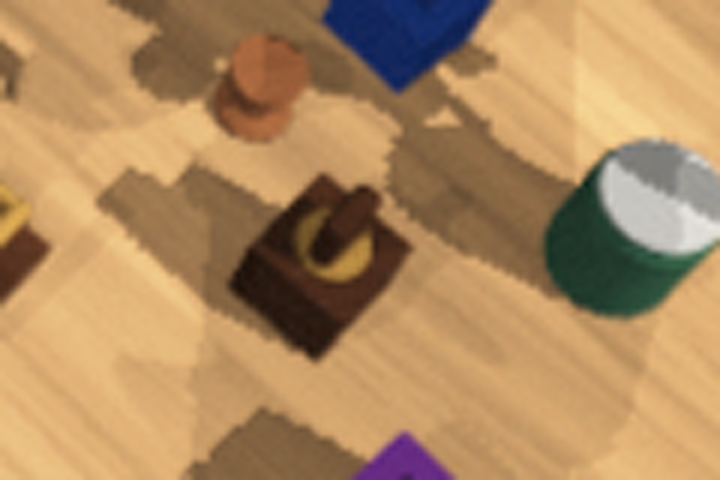

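View pics/s0w.png

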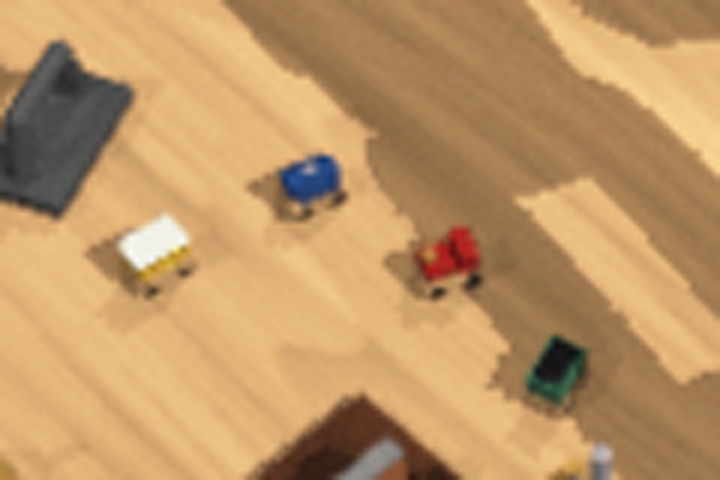

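Run:
```python
import numpy as np
def world(f,u,v,z):
    K=f['mtx'];P=f['pose'];r=P[:3,:3]@np.linalg.inv(K)@np.array([u,v,1.]);s=(z-P[2,3])/r[2];return np.round(P[:3,3]+s*r,4)
f=dict(np.load('f0.npz'));g=dict(np.load('g0.npz'))
for n,z,pts in [('roof',.113,[(120,95),(373,95),(120,318),(373,318)]),('board',.012,[(55,350),(757,340),(752,95),(150,350)]),('tab',.151,[(177,395),(246,395)]),('bar',.088,[(48,122),(48,305)])]:
    print(n,[world(f,179.6+a/4.6,149.6+b/4.6,z)[:2].tolist() for a,b in pts])
print('scene roof',[world(g,209.6+a/5,179.6+b/5,.113)[:2].tolist() for a,b in [(418,208),(276,333),(446,478),(578,350)]])
print('scene board',[world(g,209.6+a/5,179.6+b/5,.012)[:2].tolist() for a,b in [(201,80),(43,204),(640,458)]])
```

```text
roof [[0.675, 0.1736], [0.6758, 0.0322], [0.5502, 0.1714], [0.5511, 0.0311]]
board [[0.5372, 0.2253], [0.5459, -0.195], [0.6938, -0.1926], [0.5376, 0.1683]]
tab [[0.5066, 0.1344], [0.5068, 0.0974]]
bar [[0.6634, 0.2182], [0.5589, 0.2161]]
scene roof [[0.554, 0.0313], [0.679, 0.0323], [0.6717, 0.1708], [0.5549, 0.1692]]
scene board [[0.5484, -0.1922], [0.697, -0.1923], [0.5406, 0.2239]]
```

```bash
cat > plan.py <<'E'
# usage: plan.py x y z yaw nrows [max]  -> rows (tool axes), tool pointing down assumed target
import sys, numpy as np, json
from scipy.spatial.transform import Rotation as R
from station import robot
a=sys.argv[1:]; p1=np.array([float(v) for v in a[:3]]); yaw=float(a[3]); n=int(a[4])
s=robot.get_state(); p0=np.array(s['tool_pos']); R0=R.from_euler('xyz',s['eef_rot'],degrees=True); R1=R.from_euler('xyz',[180,0,yaw],degrees=True)
dv=(R0.inv()*R1).as_rotvec()
print('from',np.round(p0,4),np.round(s['eef_rot'],1),'rot',np.round(dv,3))
for k in range(n):
    Rk=R0*R.from_rotvec(dv*k/n); d=Rk.inv().apply((p1-p0)/n)*1000
    print([*np.round(dv/n,3).tolist(),*np.round(d,1).tolist()])
E
python3 plan.py 0.507 0.115 0.19 90 10
```

```text
from [0.2258 0.6095 0.2313] [-180.     0.   159.7] rot [-0.     0.     1.216]
[-0.0, 0.0, 0.122, -43.5, -36.6, 4.1]
[-0.0, 0.0, 0.122, -47.7, -31.0, 4.1]
[-0.0, 0.0, 0.122, -51.1, -25.0, 4.1]
[-0.0, 0.0, 0.122, -53.7, -18.7, 4.1]
[-0.0, 0.0, 0.122, -55.6, -12.0, 4.1]
[-0.0, 0.0, 0.122, -56.7, -5.2, 4.1]
[-0.0, 0.0, 0.122, -56.9, 1.7, 4.1]
[-0.0, 0.0, 0.122, -56.2, 8.6, 4.1]
[-0.0, 0.0, 0.122, -54.8, 15.4, 4.1]
[-0.0, 0.0, 0.122, -52.5, 21.9, 4.1]
```

```bash
python3 -m crank '[[0,0,0.122,-43,-37,2,-1],[0,0,0.122,-48,-31,2,-1],[0,0,0.122,-51,-25,2,-1],[0,0,0.122,-54,-19,2,-1],[0,0,0.122,-56,-12,3,-1],[0,0,0.122,-57,-5,3,-1],[0,0,0.122,-57,2,4,-1],[0,0,0.122,-56,9,6,-1],[0,0,0.122,-55,15,6,-1],[0,0,0.122,-52,22,6,-1]]' 60; python3 plan.py 0.507 0.1155 0.119 90 5
```

```text
t: 3.15
tool_pos: [0.5069, 0.099, 0.1954]
eef_rot: [179.7, -0.3, 87.9]
wrist_force: [0.2, 1.2, 0.1]
opening: 1.001
from [0.5069 0.099  0.1954] [179.7  -0.3  87.9] rot [ 0.006 -0.005 -0.037]
[0.001, -0.001, -0.007, 3.2, -0.2, 15.3]
[0.001, -0.001, -0.007, 3.2, -0.1, 15.3]
[0.001, -0.001, -0.007, 3.3, -0.1, 15.3]
[0.001, -0.001, -0.007, 3.3, -0.1, 15.3]
[0.001, -0.001, -0.007, 3.3, -0.0, 15.3]
```

```bash
python3 -m crank '[[0,0,-0.01,4,0,18,-1],[0,0,-0.01,4,0,18,-1],[0,0,-0.01,4,0,18,-1],[0,0,-0.01,3,0,13,-1],[0,0,-0.005,1,0,6,-1],[0,0,0,0,0,2,1],[0,0,0,0,0,0,1],[0,0,0,0,0,0,1],[0,0,0,0,0,0,1],[0,0,0,0,0,0,1]]' 60; python3 plan.py 0.432 0.1155 0.119 90.8 5
```

```text
t: 4.4
tool_pos: [0.5116, 0.1112, 0.1199]
eef_rot: [179.4, -0.3, 90.1]
wrist_force: [0.5, 1.5, -3.7]
opening: 0.095
from [0.5116 0.1112 0.1199] [179.4  -0.3  90.1] rot [ 0.011 -0.004 -0.013]
[0.002, -0.001, -0.003, 0.9, -15.9, 0.0]
[0.002, -0.001, -0.003, 0.9, -15.9, 0.0]
[0.002, -0.001, -0.003, 1.0, -15.9, 0.1]
[0.002, -0.001, -0.003, 1.0, -15.9, 0.1]
[0.002, -0.001, -0.003, 1.0, -15.9, 0.1]
```

```bash
python3 -m crank '[[0,0,0,0,-10,0,1],[0,0,0,0,-12,0,1],[0,0,0,0,-12,0,1],[0,0,0,0,-12,0,1],[0,0,0,0,-12,0,1],[0,0,0,0,-12,0,1],[0,0,0,0,-8,0,1],[0,0,0,0,-4,0,1],[0,0,0,0,-2,0,1],[0,0,0,0,0,0,1]]'
python3 - <<'E'
from h import *
print(robot.get_state()['q'])
E
```

```text
t: 5.65
tool_pos: [0.4344, 0.1087, 0.1214]
eef_rot: [177.8, -0.2, 90.2]
wrist_force: [6.8, 1.2, -15.0]
opening: 0.1
[ 10.31250462  20.28134498 125.13752457  -0.32869764  32.37420062
  10.42535431]
```

```bash
python3 -m crank '[[0,0,0,0,0,0,-1],[0,0,0,0,0,0,-1],[0,0,0,0,0,-5,-1],[0,0,0,0,0,-20,-1],[0,0,0,0,0,-30,-1],[0.02,0,0.1,-20,20,-20,-1],[0.02,0,0.15,-50,0,0,-1],[0,0,0.15,-50,0,0,-1],[0,0,0.15,-50,0,0,-1],[0,0,0.15,-50,0,0,-1]]'
cat > look.py <<'E'
import sys
from h import *
def cloud(f):
    h,w=f['depth'].shape;u,v=np.meshgrid(np.arange(w),np.arange(h))
    r=np.stack([u,v,np.ones_like(u)],-1)@np.linalg.inv(f['mtx']).T*f['depth'][...,None]
    return r@f['pose'][:3,:3].T+f['pose'][:3,3]
def wag(tag):
    f=snap('top',tag+'.png');g=snap('scene',tag+'s.png')
    for nm,F in(('top',f),('scn',g)):
        X=cloud(F); hsv=cv2.cvtColor(F['color'],cv2.COLOR_BGR2HSV)
        m=(X[...,2]>.012)&(X[...,2]<.05)&(X[...,0]>.36)&(X[...,0]<.75)&(X[...,1]<-.04)&(X[...,1]>-.44)&~((X[...,0]>.53)&(X[...,0]<.71)&(X[...,1]>-.205))
        n,l,st,ce=cv2.connectedComponentsWithStats(m.astype(np.uint8))
        for i in range(1,n):
            if st[i,4]<35: continue
            P=X[l==i]; c=cv2.minAreaRect((P[:,:2]*1000).astype(np.float32)); w,h=c[1]; a=c[2] if w>h else c[2]-90
            print(nm,st[i,4],np.round(c[0]),np.round(sorted(c[1])),'long',round(a,1),'bgr',F['color'][l==i].mean(0).round())
    return f,g
if __name__=='__main__': wag(sys.argv[1])
E
python3 look.py l1
python3 - <<'E'
import cv2
c=cv2.imread('pics/l1.png');cv2.imwrite('pics/l1a.png',cv2.resize(c[160:280,170:360],None,fx=4,fy=4,interpolation=cv2.INTER_CUBIC))
E
```

```text
t: 6.9
tool_pos: [0.386, -0.1013, 0.2012]
eef_rot: [-179.7, -0.4, 49.2]
wrist_force: [1.4, -1.7, -0.3]
opening: 1.001
top 94 [ 741. -304.] [18. 41.] long 88.0 bgr [ 34. 103. 137.]
top 169 [ 572. -357.] [27. 39.] long -6.2 bgr [150. 183. 188.]
top 150 [ 465. -332.] [27. 40.] long -14.9 bgr [77. 66. 60.]
top 118 [ 456. -117.] [24. 40.] long 16.7 bgr [44. 62. 58.]
top 138 [ 445. -225.] [25. 40.] long -21.2 bgr [ 28.  52. 137.]
scn 69 [ 465. -331.] [26. 39.] long -11.7 bgr [96. 75. 66.]
scn 92 [ 573. -358.] [31. 38.] long 1.6 bgr [169. 207. 222.]
scn 73 [ 446. -226.] [28. 37.] long -21.8 bgr [ 48.  67. 165.]
scn 86 [ 456. -116.] [26. 42.] long 18.3 bgr [57. 76. 66.]
```

View pics/l1a.png

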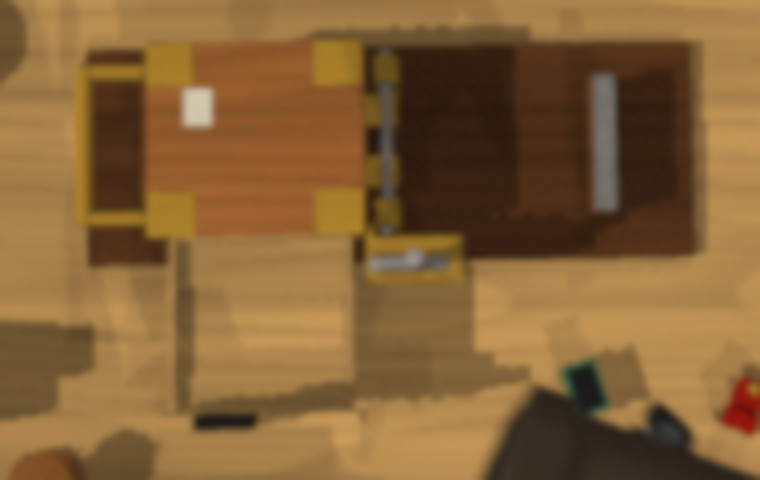

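```bash
python3 - <<'E'
from look import *
for n in('top','scene'):
    f=robot.grab_frame(n);X=cloud(f)
    m=(X[...,0]>.445)&(X[...,0]<.535)&(X[...,1]>.06)&(X[...,1]<.14)&(X[...,2]<.1)
    z=X[m][:,2];print(n,m.sum(),np.percentile(z,[5,25,50,75,95]).round(4))
    for y in np.arange(.02,.19,.01):
        k=(abs(X[...,1]-y)<.005)&(X[...,0]>.47)&(X[...,0]<.52); print(round(y,2),np.round(np.median(X[k][:,2]),3),end='; ')
    print()
    m=(X[...,0]>.41)&(X[...,0]<.46)&(X[...,1]>.06)&(X[...,1]<.18)&(X[...,2]>.125)
    print('tab',X[m].mean(0).round(4),X[m].min(0).round(3),X[m].max(0).round(3))
E
python3 plan.py 0.456 -0.117 0.10 17 5
```

```text
top 1055 [0.0663 0.0688 0.0705 0.072  0.0747]
0.02 0.001; 0.03 0.001; 0.04 0.069; 0.05 0.071; 0.06 0.07; 0.07 0.071; 0.08 0.07; 0.09 0.07; 0.1 0.071; 0.11 0.07; 0.12 0.07; 0.13 0.071; 0.14 0.07; 0.15 0.071; 0.16 0.08; 0.17 0.002; 0.18 0.0; 
tab [0.4354 0.1148 0.1487] [0.432 0.097 0.125] [0.439 0.133 0.157]
scene 575 [0.065  0.0673 0.0688 0.0702 0.0722]
0.02 nan; 0.03 nan; 0.04 0.076; 0.05 0.068; 0.06 0.069; 0.07 0.069; 0.08 0.069; 0.09 0.069; 0.1 0.068; 0.11 0.069; 0.12 0.068; 0.13 0.069; 0.14 0.069; 0.15 0.003; 0.16 0.002; 0.17 -0.001; 0.18 -0.0; 
tab [0.4365 0.1165 0.1429] [0.427 0.098 0.126] [0.441 0.134 0.155]
from [ 0.3862 -0.1005  0.2012] [-179.7   -0.4   49.3] rot [-0.007 -0.005  0.565]
[-0.001, -0.001, 0.113, 6.4, 12.8, 20.2]
[-0.001, -0.001, 0.113, 7.9, 12.0, 20.2]
[-0.001, -0.001, 0.113, 9.2, 11.0, 20.2]
[-0.001, -0.001, 0.113, 10.4, 9.9, 20.2]
[-0.001, -0.001, 0.113, 11.5, 8.6, 20.2]
  return _methods._mean(a, axis=axis, dtype=dtype,
  ret = ret.dtype.type(ret / rcount)
```

```bash
python3 -m crank '[[0,0,0.113,6,13,25,-1],[0,0,0.113,8,12,25,-1],[0,0,0.113,9,11,25,-1],[0,0,0.113,10,10,25,-1],[0,0,0.113,11,9,25,-1],[0,0,0,4,2,20,-1],[0,0,0,2,0,10,-1],[0,0,0,0,0,5,-1],[0,0,0,0,0,0,-1],[0,0,0,0,0,0,-1]]' 30; python3 plan.py 0.456 -0.117 0.014 17 4
```

```text
t: 8.35
tool_pos: [0.4712, -0.1093, 0.0388]
eef_rot: [-179.7, -0.5, 17.2]
wrist_force: [0.4, -0.3, -0.2]
opening: 0.998
from [ 0.4712 -0.1093  0.0388] [-179.7   -0.5   17.2] rot [-0.005 -0.009  0.003]
[-0.001, -0.002, 0.001, -4.2, 0.7, 6.2]
[-0.001, -0.002, 0.001, -4.2, 0.7, 6.2]
[-0.001, -0.002, 0.001, -4.2, 0.7, 6.2]
[-0.001, -0.002, 0.001, -4.2, 0.7, 6.2]
```

```bash
python3 -m crank '[[0,0,0,-6,1,6,-1],[0,0,0,-6,1,7,-1],[0,0,0,-4,1,6,-1],[0,0,0,-2,0,5,-1],[0,0,0,0,0,1,-1],[0,0,0,0,0,0,1],[0,0,0,0,0,0,1],[0,0,0,0,0,0,1],[0,0,0,0,0,0,1],[0,0,0,0,0,0,1]]' 30; python3 plan.py 0.520 0.073 0.14 0.8 10
```

```text
t: 9.6
tool_pos: [0.4543, -0.1183, 0.013]
eef_rot: [-179.8, -0.6, 17.2]
wrist_force: [-0.0, -0.5, 0.0]
opening: 0.278
from [ 0.4543 -0.1183  0.013 ] [-179.8   -0.6   17.2] rot [-0.006 -0.01   0.286]
[-0.001, -0.001, 0.029, 12.1, -16.4, -12.5]
[-0.001, -0.001, 0.029, 11.6, -16.7, -12.5]
[-0.001, -0.001, 0.029, 11.1, -17.0, -12.5]
[-0.001, -0.001, 0.029, 10.6, -17.3, -12.6]
[-0.001, -0.001, 0.029, 10.1, -17.6, -12.6]
[-0.001, -0.001, 0.029, 9.5, -17.9, -12.6]
[-0.001, -0.001, 0.029, 9.0, -18.2, -12.6]
[-0.001, -0.001, 0.029, 8.5, -18.4, -12.6]
[-0.001, -0.001, 0.029, 7.9, -18.6, -12.7]
[-0.001, -0.001, 0.029, 7.4, -18.8, -12.7]
```

```bash
python3 -m crank '[[0,0,0,0,0,-45,1],[0,0,0,0,0,-55,1],[0,0,0.05,0,-10,-50,1],[0,0,0.06,6,-30,-10,1],[0,0,0.06,6,-35,0,1],[0,0,0.06,6,-35,0,1],[0,0,0.06,6,-35,0,1],[0,0,0,6,-30,0,1],[0,0,0,6,-15,0,1],[0,0,0,0,0,0,1]]' ; python3 plan.py 0.520 0.073 0.14 0.8 4
```

```text
t: 10.85
tool_pos: [0.4658, 0.0772, 0.1803]
eef_rot: [-179.6, -0.6, -0.1]
wrist_force: [-0.1, 1.0, -0.6]
opening: 0.271
from [0.4658 0.0772 0.1803] [-1.796e+02 -6.000e-01 -1.000e-01] rot [-0.008 -0.011 -0.015]
[-0.002, -0.003, -0.004, 13.4, 1.1, 10.2]
[-0.002, -0.003, -0.004, 13.5, 1.1, 10.2]
[-0.002, -0.003, -0.004, 13.5, 1.2, 10.2]
[-0.002, -0.003, -0.004, 13.5, 1.2, 10.1]
```

```bash
python3 -m crank '[[0,0,0,15,1,0,1],[0,0,0,18,1,0,1],[0,0,0,13,1,10,1],[0,0,-0.01,5,0,20,1],[0,0,0,2,0,20,1],[0,0,0,0,0,15,1],[0,0,0,0,0,10,1],[0,0,0,0,0,5,1],[0,0,0,0,0,2,1],[0,0,0,0,0,0,1]]' ; python3 plan.py 0.520 0.073 0.085 0.8 1
```

```text
t: 12.1
tool_pos: [0.5267, 0.0702, 0.0938]
eef_rot: [-179.6, -0.7, 0.2]
wrist_force: [-0.4, 0.0, -0.2]
opening: 0.275
from [0.5267 0.0702 0.0938] [-179.6   -0.7    0.2] rot [-0.007 -0.012 -0.01 ]
[-0.007, -0.012, -0.01, -6.8, -2.8, 8.7]
```

```bash
python3 -m crank '[[0,0,0,-5,-2,2,1],[0,0,0,-2,-1,4,1],[0,0,0,0,0,3,1],[0,0,0,0,0,0,0.15],[0,0,0,0,0,0,0.15],[0,0,0,0,0,-10,0.15],[0,0,0,0,0,-40,0.15],[0,0,0,-10,10,-50,-1],[0,0,0,-20,50,-10,-1],[0,0,0,-20,62,0,-1]]' ; python3 look.py l2; python3 plan.py 0.445 -0.225 0.05 -21 6
```

```text
t: 13.35
tool_pos: [0.4706, -0.0482, 0.2]
eef_rot: [-179.6, -1.0, 0.6]
wrist_force: [0.7, -0.2, -0.6]
opening: 0.998
top 103 [ 741. -304.] [18. 41.] long -88.4 bgr [ 35. 104. 138.]
top 167 [ 572. -356.] [26. 39.] long -7.3 bgr [108. 133. 137.]
top 149 [ 465. -332.] [27. 40.] long -11.7 bgr [92. 76. 68.]
top 118 [ 445. -227.] [24. 41.] long -16.6 bgr [ 26.  50. 137.]
scn 71 [ 464. -333.] [29. 40.] long -12.8 bgr [119.  91.  80.]
scn 94 [ 572. -356.] [28. 39.] long -6.4 bgr [131. 166. 181.]
scn 76 [ 446. -226.] [29. 38.] long -21.4 bgr [ 49.  69. 168.]
from [ 0.4689 -0.0517  0.1994] [-179.7   -0.9    0.2] rot [-0.008 -0.014  0.371]
[-0.001, -0.002, 0.062, -4.5, 29.0, 24.7]
[-0.001, -0.002, 0.062, -2.6, 29.2, 24.7]
[-0.001, -0.002, 0.062, -0.8, 29.3, 24.8]
[-0.001, -0.002, 0.062, 1.1, 29.2, 24.8]
[-0.001, -0.002, 0.062, 3.0, 29.1, 24.8]
[-0.001, -0.002, 0.062, 4.8, 28.8, 24.9]
```

```bash
python3 -m crank '[[0,0,0.062,-5,32,20,-1],[0,0,0.062,-3,32,25,-1],[0,0,0.062,-1,32,25,-1],[0,0,0.062,1,30,25,-1],[0,0,0.062,3,28,25,-1],[0,0,0.05,4,15,15,-1],[0,0,0,2,5,10,-1],[0,0,0,0,0,2,-1],[0,0,0,0,0,0,-1],[0,0,0,0,0,0,-1]]' 30; python3 plan.py 0.445 -0.226 0.013 -20 4
```

```text
t: 14.7
tool_pos: [0.4517, -0.2294, 0.0531]
eef_rot: [-179.3, -1.3, -21.0]
wrist_force: [-0.8, 0.1, 0.8]
opening: 1.0
from [ 0.4517 -0.2294  0.0531] [-179.3   -1.3  -21. ] rot [-0.012 -0.022 -0.017]
[-0.003, -0.006, -0.004, -2.1, -0.1, 10.0]
[-0.003, -0.006, -0.004, -2.0, -0.1, 10.0]
[-0.003, -0.006, -0.004, -2.0, -0.2, 10.0]
[-0.003, -0.006, -0.004, -1.9, -0.2, 10.0]
```

```bash
python3 -m crank '[[-0.006,-0.01,0,-2,0,10,-1],[-0.006,-0.01,0,-3,0,12,-1],[0,0,0,-2,0,10,-1],[0,0,0,-1,0,8,-1],[0,0,0,0,0,1,-1],[0,0,0,0,0,0,1],[0,0,0,0,0,0,1],[0,0,0,0,0,0,1],[0,0,0,0,0,0,1],[0,0,0,0,0,0,1]]' 30; python3 plan.py 0.470 0.05 0.18 0.8 6
```

```text
t: 15.95
tool_pos: [0.4447, -0.2259, 0.0101]
eef_rot: [179.9, -0.1, -20.9]
wrist_force: [-0.0, 0.5, 0.5]
opening: 0.29
from [ 0.4447 -0.2259  0.0101] [ 1.799e+02 -1.000e-01 -2.090e+01] rot [ 0.001 -0.002 -0.379]
[0.0, -0.0, -0.063, -12.4, -44.4, -28.4]
[0.0, -0.0, -0.063, -9.6, -45.1, -28.4]
[0.0, -0.0, -0.063, -6.7, -45.7, -28.4]
[0.0, -0.0, -0.063, -3.8, -46.0, -28.3]
[0.0, -0.0, -0.063, -0.9, -46.2, -28.3]
[0.0, -0.0, -0.063, 2.0, -46.1, -28.3]
```

```bash
python3 -m crank '[[0,0,0,0,0,-45,1],[0,0,0,0,0,-58,1],[0,0,-0.05,-8,-30,-50,1],[0,0,-0.066,-12,-50,-10,1],[0,0,-0.066,-9,-55,0,1],[0,0,-0.066,-6,-58,0,1],[0,0,-0.066,-3,-58,0,1],[0,0,-0.066,0,-50,0,1],[0,0,0,2,-25,0,1],[0,0,0,2,0,0,1]]' ; python3 plan.py 0.520 0.123 0.14 0.8 4
```

```text
t: 17.2
tool_pos: [0.472, 0.1127, 0.1796]
eef_rot: [179.9, -0.4, 1.5]
wrist_force: [1.3, -0.2, -0.6]
opening: 0.291
from [0.472  0.1127 0.1796] [179.9  -0.4   1.5] rot [ 0.001 -0.008  0.012]
[0.0, -0.002, 0.003, 12.0, -2.3, 10.0]
[0.0, -0.002, 0.003, 12.0, -2.3, 10.0]
[0.0, -0.002, 0.003, 12.0, -2.3, 10.0]
[0.0, -0.002, 0.003, 12.0, -2.4, 9.9]
```

```bash
python3 -m crank '[[0,0,0,14,-3,0,1],[0,0,0,15,-3,0,1],[0,0,0,11,-2,10,1],[0,0,0,4,-1,20,1],[0,0,0,1,0,22,1],[0,0,0,0,0,18,1],[0,0,0,0,0,10,1],[0,0,0,0,0,6,1],[0,0,0,0,0,2,1],[0,0,0,0,0,0,1]]' ; python3 plan.py 0.520 0.123 0.082 0.8 1
```

```text
t: 18.45
tool_pos: [0.5249, 0.1189, 0.0865]
eef_rot: [179.9, -0.5, 1.1]
wrist_force: [-0.9, -0.4, -0.7]
opening: 0.295
from [0.5249 0.1189 0.0865] [179.9  -0.5   1.1] rot [ 0.001 -0.009  0.005]
[0.001, -0.009, 0.005, -4.9, -4.2, 4.5]
```

```bash
python3 -m crank '[[0,0,0,-4,-4,1,1],[0,0,0,-1,-1,2,1],[0,0,0,0,0,1,1],[0,0,0,0,0,0,0.15],[0,0,0,0,0,0,0.15],[0,0,0,0,0,-10,0.15],[0,0,0,0,0,-40,0.15],[0,0,0,-10,10,-50,-1],[0,0,0,-20,50,-10,-1],[0,0,0,-20,62,0,-1]]' ; python3 look.py l3;python3 - <<'E'
import cv2
c=cv2.imread('pics/l3.png');cv2.imwrite('pics/l3a.png',cv2.resize(c[180:280,200:340],None,fx=5.5,fy=5.5,interpolation=cv2.INTER_CUBIC))
E
python3 plan.py 0.464 -0.332 0.05 -12 6
```

```text
t: 19.7
tool_pos: [0.4728, 0.0029, 0.1992]
eef_rot: [179.9, -0.8, 1.4]
wrist_force: [0.5, -0.4, 0.6]
opening: 0.997
top 97 [ 741. -305.] [18. 41.] long 89.3 bgr [ 35. 103. 138.]
top 167 [ 572. -356.] [27. 39.] long -6.0 bgr [106. 130. 134.]
top 147 [ 465. -332.] [26. 40.] long -12.8 bgr [92. 76. 66.]
scn 72 [ 465. -330.] [30. 38.] long -3.3 bgr [119.  92.  81.]
scn 89 [ 572. -357.] [29. 38.] long -10.7 bgr [123. 155. 168.]
from [ 0.4711 -0.0006  0.1986] [179.9  -0.7   1.1] rot [ 0.001 -0.012  0.228]
[0.0, -0.002, 0.038, -2.5, 55.1, 24.9]
[0.0, -0.002, 0.038, -0.4, 55.2, 24.9]
[0.0, -0.002, 0.038, 1.8, 55.2, 24.8]
[0.0, -0.002, 0.038, 3.9, 55.1, 24.8]
[0.0, -0.002, 0.038, 6.1, 54.9, 24.8]
[0.0, -0.002, 0.038, 8.2, 54.6, 24.8]
```

View pics/l3a.png

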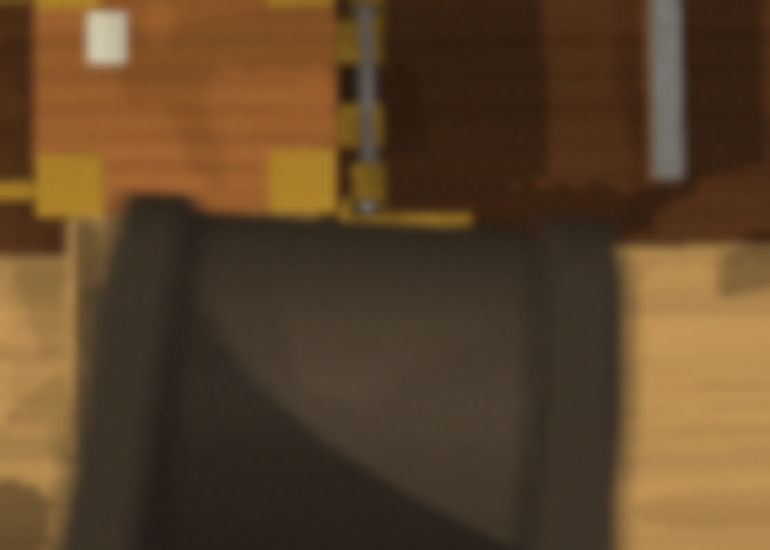

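The arm hides the tray in this view; I go on to the blue wagon and check the tray afterwards.

```bash
python3 -m crank '[[0,0,0.04,-3,55,5,-1],[0,0,0.04,0,60,15,-1],[0,0,0.04,2,60,25,-1],[0,0,0.04,4,57,30,-1],[0,0,0.04,5,45,30,-1],[0,0,0.03,6,30,25,-1],[0,0,0,3,10,10,-1],[0,0,0,0,0,2,-1],[0,0,0,0,0,0,-1],[0,0,0,0,0,0,-1]]' 30; python3 look.py l4;python3 - <<'E'
import cv2
c=cv2.imread('pics/l4.png');cv2.imwrite('pics/l4a.png',cv2.resize(c[180:280,200:340],None,fx=5.5,fy=5.5,interpolation=cv2.INTER_CUBIC))
E
python3 plan.py 0.465 -0.332 0.012 -12 4
```

```text
t: 21.05
tool_pos: [0.4708, -0.3219, 0.0634]
eef_rot: [180.0, -1.3, -12.4]
wrist_force: [-1.0, 0.3, -0.2]
opening: 0.998
top 96 [ 741. -305.] [18. 39.] long 88.5 bgr [ 39. 115. 152.]
top 164 [ 572. -357.] [27. 39.] long -7.4 bgr [160. 195. 200.]
scn 50 [ 470. -332.] [29. 29.] long -12.6 bgr [114.  88.  77.]
scn 88 [ 572. -356.] [28. 39.] long -8.2 bgr [166. 206. 222.]
from [ 0.4708 -0.3221  0.0633] [180.   -1.3 -12.4] rot [ 0.    -0.023 -0.007]
[0.0, -0.006, -0.002, -1.2, 2.7, 12.8]
[0.0, -0.006, -0.002, -1.1, 2.7, 12.8]
[0.0, -0.006, -0.002, -1.0, 2.7, 12.8]
[0.0, -0.006, -0.002, -1.0, 2.7, 12.8]
```

View pics/l4a.png

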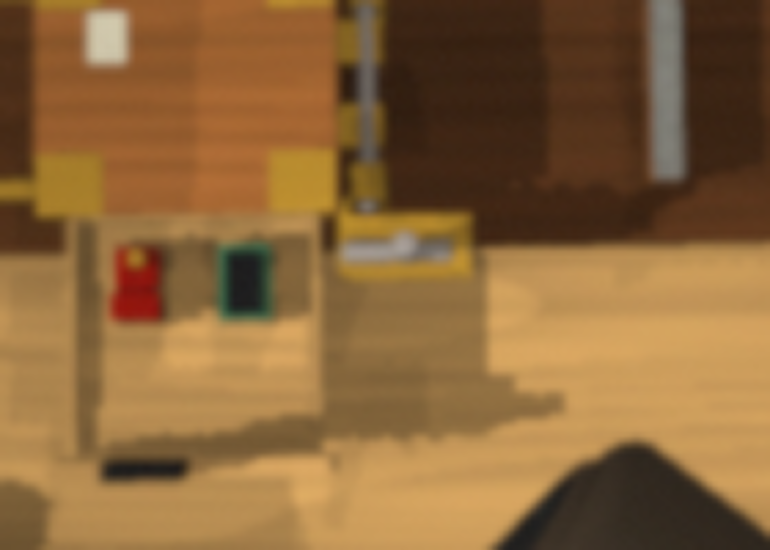

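```bash
python3 -m crank '[[0,-0.01,0,-1,4,12,-1],[0,-0.01,0,-1,4,14,-1],[0,0,0,-1,3,14,-1],[0,0,0,0,1,8,-1],[0,0,0,0,0,2,-1],[0,0,0,0,0,0,1],[0,0,0,0,0,0,1],[0,0,0,0,0,0,1],[0,0,0,0,0,0,1],[0,0,0,0,0,0,1]]' 30; python3 plan.py 0.470 0.05 0.18 0.8 8
```

```text
t: 22.4
tool_pos: [0.4657, -0.3337, 0.0103]
eef_rot: [180.0, -0.1, -12.3]
wrist_force: [0.1, 0.1, -0.2]
opening: 0.283
from [ 0.4657 -0.3337  0.0103] [ 1.80e+02 -1.00e-01 -1.23e+01] rot [ 0.001 -0.002 -0.229]
[0.0, -0.0, -0.029, -9.7, -46.9, -21.3]
[0.0, -0.0, -0.029, -8.3, -47.2, -21.3]
[0.0, -0.0, -0.029, -7.0, -47.4, -21.3]
[0.0, -0.0, -0.029, -5.6, -47.6, -21.2]
[0.0, -0.0, -0.029, -4.3, -47.8, -21.2]
[0.0, -0.0, -0.029, -2.9, -47.9, -21.2]
[0.0, -0.0, -0.029, -1.5, -47.9, -21.2]
[0.0, -0.0, -0.029, -0.2, -48.0, -21.2]
```

```bash
python3 -m crank '[[0,0,0,0,0,-45,1],[0,0,0,0,0,-58,1],[0,0,-0.03,-10,-40,-50,1],[0,0,-0.03,-9,-58,-10,1],[0,0,-0.03,-8,-62,0,1],[0,0,-0.03,-6,-62,0,1],[0,0,-0.04,-5,-62,0,1],[0,0,-0.04,-3,-62,0,1],[0,0,-0.03,-1,-30,0,1],[0,0,0,0,-5,0,1]]' ; python3 plan.py 0.476 0.073 0.084 0.8 8
```

```text
t: 23.65
tool_pos: [0.4711, 0.0552, 0.1773]
eef_rot: [179.9, -0.5, 1.1]
wrist_force: [-0.3, -0.7, -0.4]
opening: 0.285
from [0.4711 0.0552 0.1773] [179.9  -0.5   1.1] rot [ 0.002 -0.009  0.005]
[0.0, -0.001, 0.001, 0.5, -2.2, 11.7]
[0.0, -0.001, 0.001, 0.6, -2.2, 11.7]
[0.0, -0.001, 0.001, 0.6, -2.2, 11.7]
[0.0, -0.001, 0.001, 0.6, -2.2, 11.7]
[0.0, -0.001, 0.001, 0.6, -2.2, 11.7]
[0.0, -0.001, 0.001, 0.6, -2.2, 11.7]
[0.0, -0.001, 0.001, 0.6, -2.2, 11.7]
[0.0, -0.001, 0.001, 0.6, -2.2, 11.7]
```

```bash
python3 -m crank '[[0,-0.005,0,2,-8,5,1],[0,-0.005,0,2,-6,12,1],[0,0,0,0,-2,20,1],[0,0,0,0,-1,20,1],[0,0,0,0,0,12,1],[0,0,0,0,0,8,1],[0,0,0,0,0,4,1],[0,0,0,0,0,0,1],[0,0,0,0,0,0,1],[0,0,0,0,0,0,1]]' ; python3 plan.py 0.476 0.073 0.083 0.8 1
```

```text
t: 24.9
tool_pos: [0.4766, 0.0696, 0.0916]
eef_rot: [179.9, 0.1, 0.7]
wrist_force: [0.8, 0.0, -1.0]
opening: 0.286
from [0.4766 0.0696 0.0916] [1.799e+02 1.000e-01 7.000e-01] rot [ 0.002  0.001 -0.001]
[0.002, 0.001, -0.001, -0.5, -3.4, 8.6]
```

```bash
python3 -m crank '[[0,0,0,-1,-3,3,1],[0,0,0,0,-1,4,1],[0,0,0,0,0,2,1],[0,0,0,0,0,0,0.15],[0,0,0,0,0,0,0.15],[0,0,0,0,0,-10,0.15],[0,0,0,0,0,-40,0.15],[0,0,0,0,10,-50,-1],[0,0,0,0,55,-10,-1],[0,0,0,0,62,0,-1]]' ; python3 look.py l5; python3 plan.py 0.572 -0.357 0.08 -7 8
```

```text
t: 26.15
tool_pos: [0.4784, -0.053, 0.1994]
eef_rot: [179.8, -0.1, 1.1]
wrist_force: [1.7, -0.8, -1.3]
opening: 0.994
top 100 [ 741. -305.] [17. 42.] long 88.9 bgr [ 35. 104. 138.]
top 163 [ 572. -357.] [27. 39.] long -7.8 bgr [109. 134. 137.]
scn 92 [ 573. -356.] [30. 39.] long -7.8 bgr [120. 153. 167.]
from [ 0.4783 -0.0567  0.1989] [ 1.798e+02 -1.000e-01  8.000e-01] rot [ 0.004 -0.002  0.135]
[0.0, -0.0, 0.017, 11.2, 37.6, 15.0]
[0.0, -0.0, 0.017, 11.8, 37.4, 15.0]
[0.0, -0.0, 0.017, 12.5, 37.2, 15.0]
[0.0, -0.0, 0.017, 13.1, 37.0, 15.0]
[0.0, -0.0, 0.017, 13.7, 36.8, 14.9]
[0.0, -0.0, 0.017, 14.4, 36.6, 14.9]
[0.0, -0.0, 0.017, 15.0, 36.3, 14.9]
[0.0, -0.0, 0.017, 15.6, 36.1, 14.9]
```

```bash
python3 -m crank '[[0,0,0.017,11,42,5,-0.3],[0,0,0.017,12,45,10,-0.3],[0,0,0.017,14,45,15,-0.3],[0,0,0.017,15,45,18,-0.3],[0,0,0.017,15,42,18,-0.3],[0,0,0.017,15,36,18,-0.3],[0,0,0.017,10,20,18,-0.3],[0,0,0,4,5,10,-0.3],[0,0,0,0,0,5,-0.3],[0,0,0,0,0,0,-0.3]]' 30; python3 plan.py 0.572 -0.357 0.011 -7 4
```

```text
t: 27.5
tool_pos: [0.568, -0.348, 0.0864]
eef_rot: [179.8, -0.4, -6.3]
wrist_force: [0.3, -0.2, -0.2]
opening: 0.651
from [ 0.568  -0.348   0.0864] [179.8  -0.4  -6.3] rot [ 0.004 -0.007  0.012]
[0.001, -0.002, 0.003, 1.1, 2.1, 18.9]
[0.001, -0.002, 0.003, 1.2, 2.1, 18.9]
[0.001, -0.002, 0.003, 1.2, 2.1, 18.9]
[0.001, -0.002, 0.003, 1.2, 2.1, 18.9]
```

```bash
python3 -m crank '[[0,0,0.012,1,3,18,-0.3],[0,0,0,2,3,20,-0.3],[0,0,0,1,2,18,-0.3],[0,0,0,0,1,12,-0.3],[0,0,0,0,0,3,-0.3],[0,0,0,0,0,0,1],[0,0,0,0,0,0,1],[0,0,0,0,0,0,1],[0,0,0,0,0,0,1],[0,0,0,0,0,0,1]]' 30; python3 look.py l6; python3 plan.py 0.475 0.12 0.18 0.8 8
python3 - <<'E'
import cv2
c=cv2.imread('pics/l6.png');cv2.imwrite('pics/l6a.png',cv2.resize(c[180:280,200:440],None,fx=3.3,fy=3.3,interpolation=cv2.INTER_CUBIC))
E
```

```text
t: 28.75
tool_pos: [0.5722, -0.3571, 0.0127]
eef_rot: [179.8, -0.5, -7.0]
wrist_force: [-0.1, -0.8, -0.6]
opening: 0.288
top 99 [ 742. -305.] [17. 38.] long 89.6 bgr [ 37. 106. 141.]
scn 61 [ 578. -351.] [27. 45.] long -58.2 bgr [ 91. 114. 126.]
from [ 0.5722 -0.3571  0.0126] [179.8  -0.5  -7. ] rot [ 0.005 -0.008 -0.135]
[0.001, -0.001, -0.017, -19.1, -57.6, -21.3]
[0.001, -0.001, -0.017, -18.1, -58.0, -21.3]
[0.001, -0.001, -0.017, -17.2, -58.3, -21.2]
[0.001, -0.001, -0.017, -16.2, -58.6, -21.2]
[0.001, -0.001, -0.017, -15.2, -58.9, -21.1]
[0.001, -0.001, -0.017, -14.3, -59.1, -21.1]
[0.001, -0.001, -0.017, -13.3, -59.4, -21.0]
[0.001, -0.001, -0.017, -12.3, -59.6, -21.0]
```

View pics/l6a.png

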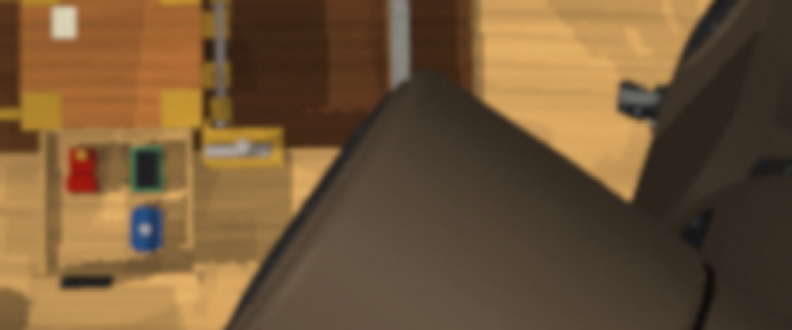

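```bash
python3 -m crank '[[0,0,0,0,0,-45,1],[0,0,0,0,0,-58,1],[0,0,-0.02,-20,-20,-52,1],[0,0,-0.02,-28,-55,-10,1],[0,0,-0.02,-25,-60,0,1],[0,0,-0.02,-23,-60,0,1],[0,0,-0.02,-16,-62,0,1],[0,0,-0.02,-12,-62,0,1],[0,0,-0.02,-6,-62,0,1],[0,0,0,0,-40,0,1]]' ; python3 plan.py 0.476 0.123 0.085 0.8 8
```

```text
t: 30.1
tool_pos: [0.4601, 0.0723, 0.1804]
eef_rot: [179.6, -0.8, 1.0]
wrist_force: [0.3, 0.5, -0.9]
opening: 0.286
from [0.4601 0.0723 0.1804] [179.6  -0.8   1. ] rot [ 0.006 -0.014  0.003]
[0.001, -0.002, 0.0, 1.9, -6.4, 11.9]
[0.001, -0.002, 0.0, 1.9, -6.4, 11.9]
[0.001, -0.002, 0.0, 2.0, -6.4, 11.9]
[0.001, -0.002, 0.0, 2.0, -6.4, 11.9]
[0.001, -0.002, 0.0, 2.0, -6.3, 11.9]
[0.001, -0.002, 0.0, 2.0, -6.3, 11.9]
[0.001, -0.002, 0.0, 2.0, -6.3, 11.9]
[0.001, -0.002, 0.0, 2.1, -6.3, 11.9]
```

```bash
python3 -m crank '[[0,-0.007,0,6,-12,0,1],[0,-0.007,0,6,-16,4,1],[0,0,0,3,-8,12,1],[0,0,0,0,-3,20,1],[0,0,0,0,-1,20,1],[0,0,0,0,0,12,1],[0,0,0,0,0,6,1],[0,0,0,0,0,2,1],[0,0,0,0,0,0,1],[0,0,0,0,0,0,1]]' ; python3 plan.py 0.476 0.123 0.085 0.8 1
```

```text
t: 31.35
tool_pos: [0.4764, 0.1132, 0.0997]
eef_rot: [179.6, 0.0, 0.9]
wrist_force: [-0.1, -0.4, 0.1]
opening: 0.286
from [0.4764 0.1132 0.0997] [179.6   0.    0.9] rot [0.007 0.    0.002]
[0.007, 0.0, 0.002, -0.3, -9.9, 14.7]
```

```bash
python3 -m crank '[[0,0,0,0,-8,2,1],[0,0,0,0,-3,5,1],[0,0,0,0,0,5,1],[0,0,0,0,0,3,1],[0,0,0,0,0,0,0.15],[0,0,0,0,0,0,0.15],[0,0,0,0,0,-10,0.15],[0,0,0,0,0,-40,0.15],[0,0,0,0,0,-45,-1],[0,0,-0.17,0,0,-10,-1]]' ; python3 plan.py 0.435 0.1155 0.185 90.8 8
```

```text
t: 32.6
tool_pos: [0.4761, 0.1256, 0.1938]
eef_rot: [179.6, 0.1, 10.8]
wrist_force: [-0.4, -0.3, -0.0]
opening: 0.834
from [0.4761 0.1256 0.1938] [1.796e+02 1.000e-01 1.080e+01] rot [ 0.004  0.006 -1.396]
[0.001, 0.001, -0.174, -5.3, 0.3, 1.1]
[0.001, 0.001, -0.174, -5.3, -0.7, 1.1]
[0.001, 0.001, -0.174, -5.1, -1.6, 1.1]
[0.001, 0.001, -0.174, -4.7, -2.4, 1.1]
[0.001, 0.001, -0.174, -4.2, -3.2, 1.1]
[0.001, 0.001, -0.174, -3.6, -3.9, 1.1]
[0.001, 0.001, -0.174, -2.9, -4.4, 1.1]
[0.001, 0.001, -0.174, -2.1, -4.9, 1.1]
```

```bash
python3 -m crank '[[0,0,-0.174,-5,0,0,-1],[0,0,-0.174,-5,-1,0,-1],[0,0,-0.174,-5,-2,0,-1],[0,0,-0.174,-5,-2,0,-1],[0,0,-0.174,-4,-3,0,-1],[0,0,-0.174,-4,-4,0,-1],[0,0,-0.174,-3,-5,0,-1],[0,0,-0.15,-2,-5,0,-1],[0,0,0,0,0,0,-1],[0,0,0,0,0,0,-1]]' 60; python3 look.py l7; python3 plan.py 0.435 0.1155 0.119 90.8 5
python3 - <<'E'
import cv2
c=cv2.imread('pics/l7s.png');cv2.imwrite('pics/l7a.png',cv2.resize(c[180:300,230:370],None,fx=5,fy=5,interpolation=cv2.INTER_CUBIC))
E
```

```text
t: 33.85
tool_pos: [0.4354, 0.1151, 0.2034]
eef_rot: [179.4, 0.3, 91.6]
wrist_force: [-0.2, -0.2, -0.5]
opening: 1.001
top 106 [ 742. -304.] [16. 42.] long 88.5 bgr [ 34. 102. 136.]
from [0.4353 0.115  0.2032] [179.4   0.3  91.7] rot [0.011 0.005 0.015]
[0.002, 0.001, 0.003, 0.2, -0.2, 16.8]
[0.002, 0.001, 0.003, 0.2, -0.2, 16.8]
[0.002, 0.001, 0.003, 0.1, -0.2, 16.8]
[0.002, 0.001, 0.003, 0.1, -0.1, 16.8]
[0.002, 0.001, 0.003, 0.1, -0.1, 16.8]
```

View pics/l7a.png

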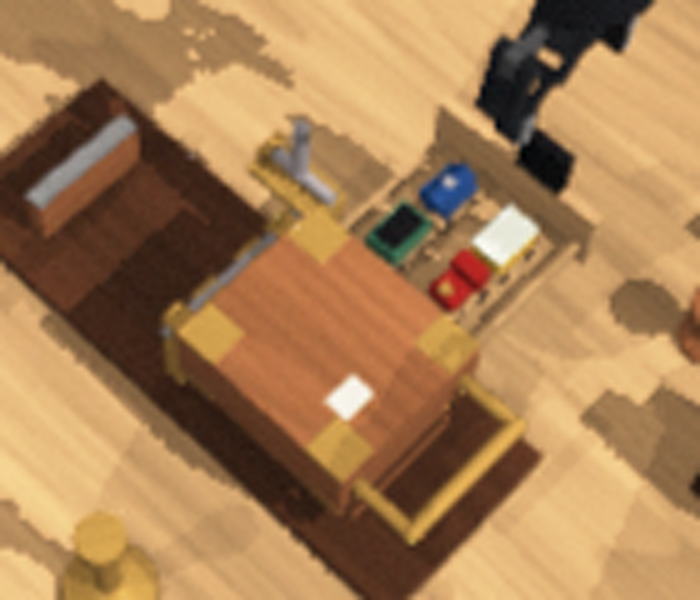

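```bash
python3 -m crank '[[0,0,0.01,0,0,20,-1],[0,0,0.005,0,0,25,-1],[0,0,0,0,0,20,-1],[0,0,0,0,0,12,-1],[0,0,0,0,0,5,-1],[0,0,0,0,0,0,1],[0,0,0,0,0,0,1],[0,0,0,0,0,0,1],[0,0,0,0,0,0,1],[0,0,0,0,0,0,1]]' 60; python3 plan.py 0.545 0.117 0.121 90.8 10
```

```text
t: 35.2
tool_pos: [0.4389, 0.1153, 0.1211]
eef_rot: [179.1, 0.2, 90.3]
wrist_force: [1.6, 1.1, -3.1]
opening: 0.095
from [0.4389 0.1153 0.1211] [179.1   0.2  90.3] rot [ 0.015  0.004 -0.008]
[0.002, 0.0, -0.001, 0.1, 10.6, 0.2]
[0.002, 0.0, -0.001, 0.1, 10.6, 0.2]
[0.002, 0.0, -0.001, 0.1, 10.6, 0.1]
[0.002, 0.0, -0.001, 0.1, 10.6, 0.1]
[0.002, 0.0, -0.001, 0.1, 10.6, 0.1]
[0.002, 0.0, -0.001, 0.1, 10.6, 0.1]
[0.002, 0.0, -0.001, 0.1, 10.6, 0.1]
[0.002, 0.0, -0.001, 0.0, 10.6, 0.1]
[0.002, 0.0, -0.001, 0.0, 10.6, 0.0]
[0.002, 0.0, -0.001, 0.0, 10.6, 0.0]
```

```bash
python3 -m crank '[[0,0,0,0,8,0,1],[0,0,0,0,12,0,1],[0,0,0,0,12,0,1],[0,0,0,0,12,0,1],[0,0,0,0,12,0,1],[0,0,0,0,12,0,1],[0,0,0,0,12,0,1],[0,0,0,0,10,0,1],[0,0,0,0,5,0,1],[0,0,0,0,3,0,1]]'; python3 plan.py 0.545 0.117 0.121 90.8 1
```

```text
t: 36.45
tool_pos: [0.5415, 0.1175, 0.121]
eef_rot: [179.4, 0.1, 90.4]
wrist_force: [-2.2, 4.0, 2.3]
opening: 0.092
from [0.5415 0.1175 0.121 ] [1.794e+02 1.000e-01 9.040e+01] rot [ 0.01   0.003 -0.007]
[0.01, 0.003, -0.007, -0.5, 3.5, 0.1]
```

```bash
python3 -m crank '[[0,0,0,0,4,0,1],[0,0,0,0,4,0,1],[0,0,0,0,5,0,1],[0,0,0,0,5,0,1],[0,0,0,0,5,0,1],[0,0,0,0,5,0,1],[0,0,0,0,5,0,1],[0,0,0,0,5,0,1],[0,0,0,0,5,0,1],[0,0,0,0,5,0,1]]'; python3 plan.py 0.545 0.117 0.121 90.8 1
```

```text
t: 37.7
tool_pos: [0.545, 0.1176, 0.1212]
eef_rot: [-176.1, 0.4, 90.4]
wrist_force: [-36.6, 5.7, 30.2]
opening: 0.097
from [0.545  0.1176 0.1212] [-176.1    0.4   90.4] rot [-0.068  0.007 -0.007]
[-0.068, 0.007, -0.007, -0.6, -0.0, 0.2]
```

```bash
python3 -m crank '[[0,0,0,0,0,0,0.2],[0,0,0,0,0,0,0.2],[0,0,0,0,0,-5,0.2],[0,0,0,0,0,-25,0.2],[0,0,0,-5,0,-30,0.2],[0,0,0,-30,-3,-5,0.2],[0,0,0,-40,-3,0,0.2],[0,0,0,-30,-2,0,0.2],[0,0,0,-8,0,0,0.2],[0,0,0,0,0,0,0.2]]'
python3 - <<'E'
from look import *
for n in('top','scene'):
    f=snap(n,'k_'+n+'.png');X=cloud(f)
    m=(X[...,0]>.51)&(X[...,0]<.56)&(X[...,1]>-.03)&(X[...,1]<.03)&(X[...,2]>.125)&(X[...,2]<.16)
    if m.sum(): print('knob',m.sum(),X[m].mean(0).round(4),X[m].min(0).round(3),X[m].max(0).round(3))
    pp(f,['bolt_knob','tab'])
    c=f['color'];c=c[150:250,180:350] if n=='top' else c[180:300,210:345]
    cv2.imwrite('pics/k2_%s.png'%n,cv2.resize(c,None,fx=4.5,fy=4.5,interpolation=cv2.INTER_CUBIC))
E
python3 plan.py 0.537 0.002 0.12 90.8 5
```

```text
t: 38.95
tool_pos: [0.5454, 0.0012, 0.1926]
eef_rot: [-176.5, 0.5, 90.3]
wrist_force: [-0.3, 0.1, 0.8]
opening: 0.403
bolt_knob []
tab [([0.613, 0.214, 0.088], 0.39)]
knob 19 [5.381e-01 1.000e-04 1.432e-01] [ 0.531 -0.007  0.126] [0.543 0.004 0.151]
bolt_knob [([0.539, 0.005, 0.141], 0.45)]
tab [([0.548, 0.115, 0.135], 0.49)]
from [0.5451 0.0021 0.1923] [-176.5    0.5   90.4] rot [-0.061  0.008 -0.007]
[-0.012, 0.002, -0.001, 0.1, -0.7, 14.5]
[-0.012, 0.002, -0.001, 0.1, -0.9, 14.5]
[-0.012, 0.002, -0.001, 0.1, -1.1, 14.5]
[-0.012, 0.002, -0.001, 0.0, -1.3, 14.5]
[-0.012, 0.002, -0.001, 0.0, -1.4, 14.5]
```

View pics/k2_scene.png

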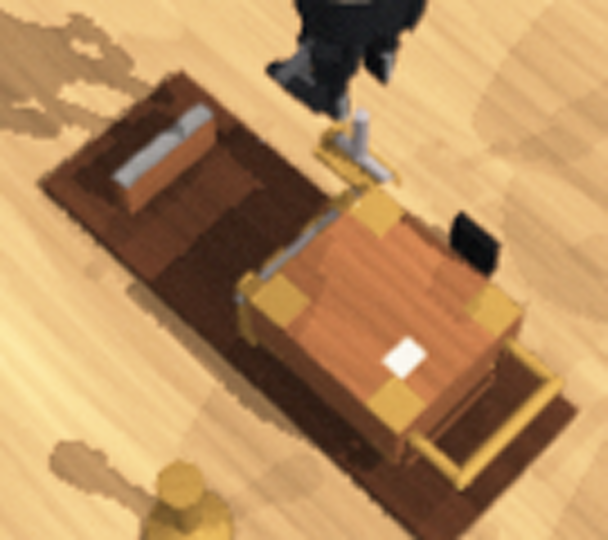

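View pics/k2_top.png

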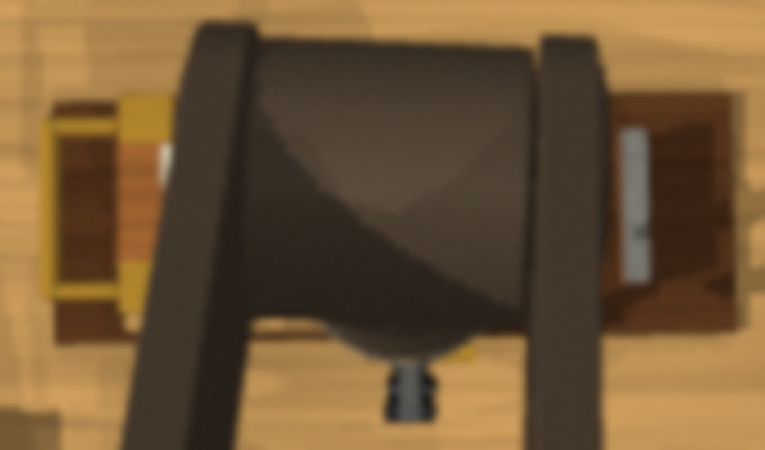

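```bash
python3 -m crank '[[-0.03,0,0,0,-4,15,0.1],[-0.03,0,0,0,-4,20,0.1],[0,0,0,0,-2,18,0.1],[0,0,0,0,0,12,0.1],[0,0,0,0,0,3,0.1],[0,0,0,0,0,0,1],[0,0,0,0,0,0,1],[0,0,0,0,0,0,1],[0,0,0,0,0,0,1],[0,0,0,0,0,0,1]]' 40; python3 plan.py 0.537 0.034 0.12 90.8 5
```

```text
t: 40.5
tool_pos: [0.5355, 0.0039, 0.1237]
eef_rot: [179.8, 0.5, 90.6]
wrist_force: [1.6, -0.7, -8.3]
opening: 0.125
from [0.5355 0.0039 0.1237] [179.8   0.5  90.6] rot [ 0.004  0.008 -0.003]
[0.001, 0.002, -0.001, 6.0, 0.4, 0.7]
[0.001, 0.002, -0.001, 6.0, 0.4, 0.7]
[0.001, 0.002, -0.001, 6.0, 0.4, 0.7]
[0.001, 0.002, -0.001, 6.0, 0.4, 0.7]
[0.001, 0.002, -0.001, 6.0, 0.4, 0.7]
```

```bash
python3 -m crank '[[0,0,0,4,0,0,1],[0,0,0,6,0,0,1],[0,0,0,6,0,0,1],[0,0,0,6,0,0,1],[0,0,0,5,0,0,1],[0,0,0,4,0,0,1],[0,0,0,4,0,0,1],[0,0,0,4,0,0,1],[0,0,0,4,0,0,1],[0,0,0,4,0,0,1]]'; python3 plan.py 0.537 0.034 0.12 90.8 1
```

```text
t: 41.75
tool_pos: [0.5349, 0.0486, 0.1238]
eef_rot: [179.8, 0.9, 90.8]
wrist_force: [0.1, -0.9, 0.1]
opening: -0.001
from [0.5349 0.0486 0.1238] [179.8   0.9  90.8] rot [0.004 0.016 0.   ]
[0.004, 0.016, 0.0, -14.5, 1.9, 4.0]
```

```bash
python3 -m crank '[[0,0,0,10,0,-10,1],[0,0,0,20,0,-40,1],[0,0,0,30,0,-30,1],[0,0,0,50,0,0,1],[0,0,0,50,0,0,1],[0,0,0,50,0,0,1],[0,0,0,20,0,0,1],[0,0,0,0,0,0,1],[0,0,0,0,0,0,1],[0,0,0,0,0,0,1]]'
python3 - <<'E'
from look import *
for n in('top','scene'):
    f=snap(n,'m_'+n+'.png');X=cloud(f)
    m=(X[...,0]>.51)&(X[...,0]<.555)&(X[...,1]>-.04)&(X[...,1]<.06)&(X[...,2]>.125)&(X[...,2]<.16)
    if m.sum(): print('knob',m.sum(),X[m].mean(0).round(4),X[m].min(0).round(3),X[m].max(0).round(3))
    pp(f,['bolt_knob','tab'])
    c=f['color'];c=c[150:250,180:350] if n=='top' else c[180:300,210:345]
    cv2.imwrite('pics/m2_%s.png'%n,cv2.resize(c,None,fx=4.5,fy=4.5,interpolation=cv2.INTER_CUBIC))
E
```

```text
t: 43.0
tool_pos: [0.5308, 0.2911, 0.2102]
eef_rot: [179.5, 0.7, 90.8]
wrist_force: [0.4, -0.5, -1.0]
opening: -0.005
knob 20 [0.5353 0.0256 0.1509] [0.53  0.021 0.135] [0.541 0.031 0.155]
bolt_knob []
tab [([0.546, 0.115, 0.138], 0.73)]
knob 21 [0.5373 0.0272 0.1431] [0.532 0.021 0.132] [0.543 0.031 0.152]
bolt_knob [([0.538, 0.029, 0.141], 0.63)]
tab [([0.548, 0.114, 0.138], 0.64)]
```

View pics/m2_scene.png

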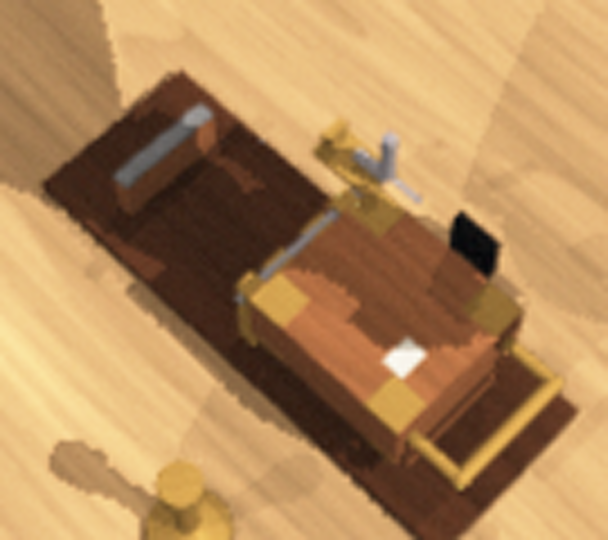

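View pics/m2_top.png

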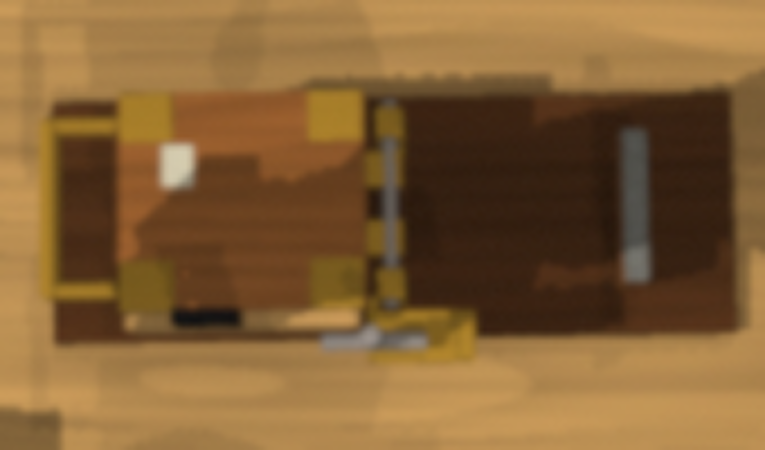

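```bash
python3 -m crank '[[0,0,0,-50,0,0,1],[0,0,0,-60,0,0,1],[0,0,0,-60,1,0,1],[0,0,0,-60,1,0,1],[0,0,0,-50,2,0,1],[0,0,0,-20,1,10,1],[0,0,0,-6,0,20,1],[0,0,0,0,0,25,1],[0,0,0,0,0,20,1],[0,0,0,0,0,6,1]]'; python3 plan.py 0.536 0.0 0.124 90.8 1
```

```text
t: 44.55
tool_pos: [0.5432, -0.0264, 0.1319]
eef_rot: [179.2, 0.7, 90.7]
wrist_force: [0.2, 0.4, 0.7]
opening: 0.003
from [ 0.5432 -0.0264  0.1319] [179.2   0.7  90.7] rot [ 0.014  0.012 -0.001]
[0.014, 0.012, -0.001, 26.6, -7.0, 7.5]
```

```bash
python3 -m crank '[[0,0,0,2,-5,2,1],[0,0,0,4,-2,2,1],[0,0,0,8,0,1,1],[0,0,0,10,0,0,1],[0,0,0,8,0,0,1],[0,0,0,5,0,0,1],[0,0,0,4,0,0,1],[0,0,0,4,0,0,1],[0,0,0,4,0,0,1],[0,0,0,4,0,0,1]]'; python3 plan.py 0.536 0.0 0.124 90.8 1
```

```text
t: 45.8
tool_pos: [0.5364, 0.0137, 0.1294]
eef_rot: [179.1, 2.0, 91.3]
wrist_force: [0.2, -52.9, 0.7]
opening: 0.0
from [0.5364 0.0137 0.1294] [179.1   2.   91.3] rot [0.016 0.035 0.01 ]
[0.016, 0.035, 0.01, -13.5, -0.8, 5.9]
```

```bash
python3 -m crank '[[0,0,0,-8,0,0,1],[0,0,0,-8,0,0,1],[0.01,0.03,0,-4,0,-10,0.2],[0,0,0,0,0,-40,0.2],[0,0,0,30,2,-30,0.2],[0,0,0,45,3,0,0.2],[0,0,0,35,2,0,0.2],[0,0,0,10,1,0,0.2],[0,0,0,0,0,0,0.2],[0,0,0,0,0,0,0.2]]' 80; python3 plan.py 0.545 0.1165 0.121 90.8 4
```

```text
t: 47.05
tool_pos: [0.5419, 0.1171, 0.2127]
eef_rot: [179.6, 0.2, 91.3]
wrist_force: [0.4, -0.5, -0.7]
opening: 0.397
from [0.5419 0.1171 0.2127] [179.6   0.2  91.3] rot [0.007 0.003 0.009]
[0.002, 0.001, 0.002, -0.1, 0.6, 22.9]
[0.002, 0.001, 0.002, -0.1, 0.6, 22.9]
[0.002, 0.001, 0.002, -0.1, 0.7, 22.9]
[0.002, 0.001, 0.002, -0.1, 0.7, 22.9]
```

```bash
python3 -m crank '[[0,0,0,0,1,22,0.2],[0,0,0,0,1,25,0.2],[0,0,0,0,1,20,0.2],[0,0,0,0,0,14,0.2],[0,0,0,0,0,5,0.2],[0,0,0,0,0,0,1],[0,0,0,0,0,0,1],[0,0,0,0,0,0,1],[0,0,0,0,0,0,1],[0,0,0,0,0,0,1]]' 80; python3 plan.py 0.545 0.1165 0.121 90.8 1
```

```text
t: 48.3
tool_pos: [0.5459, 0.1118, 0.1253]
eef_rot: [179.6, 0.2, 91.0]
wrist_force: [0.3, 0.3, -8.9]
opening: 0.09
from [0.5459 0.1118 0.1253] [179.6   0.2  91. ] rot [0.007 0.003 0.004]
[0.007, 0.003, 0.004, 4.7, -0.8, 4.3]
```

```bash
python3 -m crank '[[0,0,0,0,-2,0,1],[0,0,0,0,-3,0,1],[0,0,0,0,-4,0,1],[0,0,0,0,-4,0,1],[0,0,0,0,-4,0,1],[0,0,0,0,-4,0,1],[0,0,0,0,-4,0,1],[0,0,0,0,-4,0,1],[0,0,0,0,-4,0,1],[0,0,0,0,-4,0,1]]' 80; python3 plan.py 0.545 0.1165 0.121 90.8 1
```

```text
t: 49.55
tool_pos: [0.5429, 0.1093, 0.1298]
eef_rot: [176.0, 0.1, 90.9]
wrist_force: [28.8, -6.9, -28.4]
opening: 0.087
from [0.5429 0.1093 0.1298] [1.76e+02 1.00e-01 9.09e+01] rot [0.07  0.001 0.002]
[0.07, 0.001, 0.002, 7.2, 1.6, 8.9]
```

```bash
python3 -m crank '[[0.03,0,0,0,1,3,1],[0.02,0,0,0,2,2,1],[0.02,0,0,0,2,0,1],[0,0,0,0,2,0,1],[0,0,0,0,2,0,1],[0,0,0,0,1,0,1],[0,0,0,0,0,0,0.2],[0,0,0,0,0,0,0.2],[0,0,0,0,0,-15,0.2],[0,0,0,0,0,-45,0.2]]' 80
python3 - <<'E'
from look import *
for n in('scene','top'):
    f=snap(n,'n_'+n+'.png');X=cloud(f)
    m=(X[...,0]>.51)&(X[...,0]<.555)&(X[...,1]>-.04)&(X[...,1]<.06)&(X[...,2]>.125)&(X[...,2]<.16)
    if m.sum(): print('knob',m.sum(),X[m].mean(0).round(4),X[m].min(0).round(3),X[m].max(0).round(3))
    m=(X[...,0]>.51)&(X[...,0]<.57)&(X[...,1]>.09)&(X[...,1]<.15)&(X[...,2]>.125)&(X[...,2]<.156)
    if m.sum(): print('tab',m.sum(),X[m].mean(0).round(4),X[m].min(0).round(3),X[m].max(0).round(3))
    pp(f,['bolt_knob','tab','bar'])
E
python3 plan.py 0.6115 0.2155 0.14 -180 6
```

```text
t: 50.8
tool_pos: [0.5456, 0.1118, 0.1864]
eef_rot: [-179.1, -0.0, 90.9]
wrist_force: [0.1, -0.2, 0.2]
opening: 0.404
knob 25 [0.5373 0.0284 0.1418] [0.529 0.023 0.125] [0.543 0.034 0.154]
tab 66 [0.5483 0.1215 0.1414] [0.541 0.1   0.125] [0.553 0.136 0.154]
bolt_knob [([0.452, 0.335, 0.055], 0.74), ([0.539, 0.029, 0.14], 0.61)]
tab [([0.546, 0.115, 0.135], 0.53)]
bar [([0.612, 0.214, 0.086], 0.63)]
knob 19 [0.5353 0.0268 0.149 ] [0.531 0.022 0.128] [0.54  0.031 0.154]
bolt_knob [([0.324, 0.441, -0.002], 0.7), ([0.536, 0.029, 0.143], 0.62)]
tab []
bar [([0.386, 0.246, -0.005], 0.74), ([0.448, 0.338, 0.065], 0.42)]
from [0.5462 0.1119 0.1858] [-1.792e+02 -1.000e-01  9.090e+01] rot [-0.01  -0.012 -1.555]
[-0.002, -0.002, -0.259, 17.1, 11.3, 7.5]
[-0.002, -0.002, -0.259, 13.6, 15.3, 7.5]
[-0.002, -0.002, -0.259, 9.3, 18.2, 7.5]
[-0.002, -0.002, -0.259, 4.3, 20.0, 7.5]
[-0.002, -0.002, -0.259, -0.9, 20.4, 7.5]
[-0.002, -0.002, -0.259, -6.1, 19.5, 7.6]
```

```bash
python3 -m crank '[[0,0,-0.173,17,11,-5,0],[0,0,-0.173,15,13,0,0],[0,0,-0.173,13,15,0,0],[0,0,-0.173,10,17,0,0],[0,0,-0.173,6,18,0,0],[0,0,-0.173,2,18,0,0],[0,0,-0.173,-3,15,0,0],[0,0,-0.173,-5,10,0,0],[0,0,-0.14,0,2,0,0],[0,0,0,0,0,0,0]]' 40; python3 plan.py 0.6115 0.2155 0.068 -179.2 6
```

```text
t: 52.45
tool_pos: [0.62, 0.2378, 0.1802]
eef_rot: [-179.8, -1.7, -179.0]
wrist_force: [0.5, 0.6, -1.0]
opening: 0.495
from [0.62   0.2378 0.1802] [-179.8   -1.7 -179. ] rot [-0.003 -0.029  0.003]
[-0.0, -0.005, 0.001, 0.9, -3.6, 18.7]
[-0.0, -0.005, 0.001, 1.0, -3.7, 18.7]
[-0.0, -0.005, 0.001, 1.1, -3.7, 18.7]
[-0.0, -0.005, 0.001, 1.2, -3.7, 18.7]
[-0.0, -0.005, 0.001, 1.3, -3.7, 18.7]
[-0.0, -0.005, 0.001, 1.4, -3.7, 18.7]
```

```bash
python3 -m crank '[[0,-0.015,0,1,-10,0,0],[0,-0.015,0,1,-8,10,0],[0,0,0,2,-3,22,0],[0,0,0,2,-1,25,0],[0,0,0,0,0,22,0],[0,0,0,0,0,15,0],[0,0,0,0,0,8,0],[0,0,0,0,0,3,0],[0,0,0,0,0,0,0],[0,0,0,0,0,0,0]]' 40; python3 plan.py 0.6115 0.2155 0.068 -179.2 1
```

```text
t: 53.7
tool_pos: [0.6137, 0.2097, 0.0734]
eef_rot: [-179.8, 0.4, 179.8]
wrist_force: [1.2, -0.3, 0.3]
opening: 0.499
from [0.6137 0.2097 0.0734] [-179.8    0.4  179.8] rot [-0.003  0.006 -0.018]
[-0.003, 0.006, -0.018, 2.3, 5.8, 5.3]
```

```bash
python3 -m crank '[[0,0,-0.018,1,4,2,0],[0,0,0,0,2,3,0],[0,0,0,0,1,1,0],[0,0,0,0,0,0,0],[0,0,0,0,0,0,1],[0,0,0,0,0,0,1],[0,0,0,0,0,0,1],[0,0,0,0,0,0,1],[0,0,0,0,0,0,1],[0,0,0,0,0,0,1]]' 30
cat > arc.py <<'E'
import sys,numpy as np
from scipy.spatial.transform import Rotation as R
from station import robot
s=robot.get_state(); p=np.array(s['tool_pos']); h=np.array([.614,.0175]); 
Rm=R.from_euler('xyz',s['eef_rot'],degrees=True); gp=p-Rm.apply([0,0,.019])
psi=np.radians(.8); ey=np.array([-np.sin(psi),np.cos(psi)])
ly=(gp[:2]-h)@ey; lz=gp[2]-.085; th=np.arctan2(lz,ly); r=np.hypot(ly,lz)
print('grasp pt',gp.round(4),'theta',np.degrees(th).round(2),'r',r.round(4),'rot',np.round(s['eef_rot'],1),'F',np.round(s['wrist_force'],1),'op',round(s['opening'],3))
r0=float(sys.argv[3]) if len(sys.argv)>3 else r
n=10; d=np.radians(float(sys.argv[1]))
for k in range(n):
    a,b=th+d*k,th+d*(k+1)
    ra=r if k==0 else r0
    dy=r0*np.cos(b)-ra*np.cos(a); dz=r0*np.sin(b)-ra*np.sin(a)
    w=np.array([*(ey*dy),dz]); print(np.round(Rm.inv().apply(w)*1000,1).tolist())
E
python3 arc.py 3
```

```text
t: 54.95
tool_pos: [0.6131, 0.2153, 0.0679]
eef_rot: [-179.7, 0.4, -179.0]
wrist_force: [0.3, -0.8, 1.2]
opening: 0.123
grasp pt [0.6129 0.2154 0.0869] theta 0.54 r 0.1979 rot [-179.7    0.4 -179. ] F [ 0.3 -0.8  1.2] op 0.123
[-0.1, -0.4, -10.4]
[-0.1, -1.0, -10.3]
[-0.1, -1.5, -10.3]
[-0.1, -2.0, -10.2]
[-0.1, -2.6, -10.0]
[-0.1, -3.1, -9.9]
[-0.1, -3.6, -9.7]
[-0.1, -4.1, -9.5]
[-0.1, -4.6, -9.3]
[-0.0, -5.1, -9.0]
```

```bash
python3 -m crank '[[0,0,0,0,0,-4,1],[0,0,0,0,-0.5,-8,1],[0,0,0,0,-1,-10,1],[0,0,0,0,-1.5,-10,1],[0,0,0,0,-2,-10,1],[0,0,0,0,-2.5,-10,1],[0,0,0,0,-3,-10,1],[0,0,0,0,-3.5,-10,1],[0,0,0,0,-4,-9.5,1],[0,0,0,0,-4.5,-9.5,1]]' 30;python3 arc.py 3 x .198
```

```text
t: 56.2
tool_pos: [0.6134, 0.1914, 0.1652]
eef_rot: [-179.6, 0.5, -179.0]
wrist_force: [5.1, -3.2, -7.3]
opening: 0.126
grasp pt [0.6133 0.1915 0.1842] theta 29.68 r 0.2002 rot [-179.6    0.5 -179. ] F [ 5.1 -3.2 -7.3] op 0.126
[-0.0, -7.4, -7.7]
[-0.1, -5.9, -8.5]
[-0.1, -6.3, -8.2]
[-0.0, -6.7, -7.9]
[-0.0, -7.1, -7.5]
[-0.0, -7.5, -7.1]
[-0.0, -7.9, -6.7]
[-0.0, -8.2, -6.3]
[-0.0, -8.5, -5.9]
[-0.0, -8.8, -5.4]
```

```bash
python3 -m crank '[[0,0,0,0,-7,-7.8,1],[0,0,0,0,-6,-8.5,1],[0,0,0,0,-6.4,-8.2,1],[0,0,0,0,-6.8,-7.9,1],[0,0,0,0,-7.1,-7.5,1],[0,0,0,0,-7.5,-7.1,1],[0,0,0,0,-7.9,-6.7,1],[0,0,0,0,-8.2,-6.3,1],[0,0,0,0,-8.5,-5.9,1],[0,0,0,0,-8.8,-5.4,1]]' 30;python3 arc.py 3 x .198
```

```text
t: 57.45
tool_pos: [0.6151, 0.117, 0.2448]
eef_rot: [180.0, 0.8, -179.1]
wrist_force: [3.7, 3.3, -1.3]
opening: 0.126
grasp pt [0.6149 0.117  0.2638] theta 60.92 r 0.2046 rot [ 180.     0.8 -179.1] F [ 3.7  3.3 -1.3] op 0.126
[0.0, -12.4, 1.0]
[-0.0, -9.4, -4.3]
[-0.0, -9.6, -3.8]
[-0.0, -9.8, -3.3]
[-0.0, -10.0, -2.8]
[-0.0, -10.1, -2.3]
[-0.0, -10.2, -1.7]
[0.0, -10.3, -1.2]
[0.0, -10.3, -0.7]
[0.0, -10.4, -0.1]
```

```bash
python3 -m crank '[[0,0,0,0,-10,-3,1],[0,0,0,0,-10,-2.5,1],[0,0,0,0,-10,-2.3,1],[0,0,0,0,-10,-2,1],[0,0,0,0,-10,-1.8,1],[0,0,0,0,-10,-1.5,1],[0,0,0,0,-10,-1.2,1],[0,0,0,0,-10,-0.8,1],[0,0,0,0,-10,-0.2,1],[0,0,0,0,-10,0.2,1]]' 30;python3 arc.py 3 x .2
python3 - <<'E'
from h import *
f=snap('scene','sw1.png'); cv2.imwrite('pics/sw1a.png',cv2.resize(f['color'][130:330,190:400],None,fx=3,fy=3))
E
```

```text
t: 58.7
tool_pos: [0.6174, 0.0143, 0.2686]
eef_rot: [179.6, 1.2, -179.1]
wrist_force: [5.1, 2.1, 2.9]
opening: 0.128
grasp pt [0.617  0.0142 0.2876] theta 90.95 r 0.2026 rot [ 179.6    1.2 -179.1] F [5.1 2.1 2.9] op 0.128
[0.1, -10.4, 3.0]
[0.0, -10.4, 0.9]
[0.0, -10.4, 1.5]
[0.1, -10.3, 2.0]
[0.1, -10.2, 2.5]
[0.1, -10.0, 3.1]
[0.1, -9.8, 3.6]
[0.1, -9.6, 4.1]
[0.1, -9.4, 4.6]
[0.1, -9.2, 5.1]
```

View pics/sw1a.png

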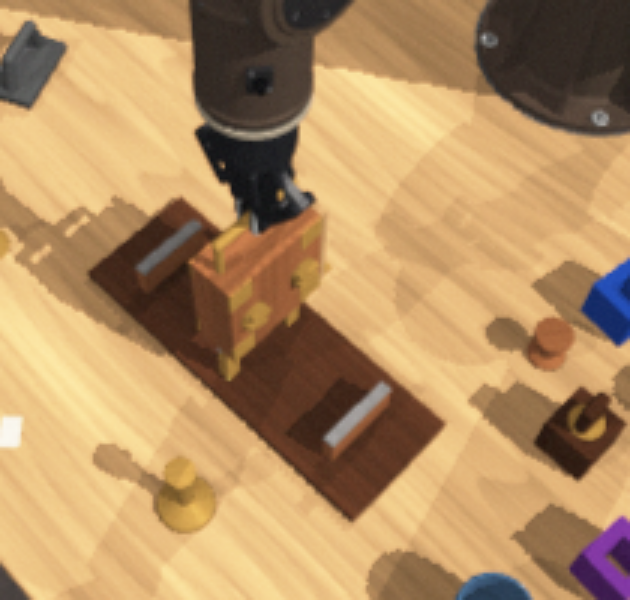

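```bash
python3 -m crank '[[0,0.003,0,0.3,-10,1.5,1],[0,0.003,0,0.3,-10.4,1.5,1],[0,0.003,0,0.3,-10.3,2,1],[0,0.003,0,0.3,-10.3,2.3,1],[0,0.003,0,0.3,-10.2,2.7,1],[0,0,0,0.3,-10,3.2,1],[0,0,0,0.3,-9.8,3.7,1],[0,0,0,0.3,-9.6,4.2,1],[0,0,0,0.3,-9.4,4.7,1],[0,0,0,0,-9.2,5.1,1]]' 30;python3 arc.py 3 x .2
```

```text
t: 60.0
tool_pos: [0.619, -0.0921, 0.2354]
eef_rot: [179.7, 0.6, -179.2]
wrist_force: [6.5, 2.7, -4.7]
opening: 0.122
grasp pt [ 0.6188 -0.0922  0.2544] theta 122.95 r 0.2019 rot [ 179.7    0.6 -179.2] F [ 6.5  2.7 -4.7] op 0.122
[0.1, -7.7, 7.4]
[0.1, -8.3, 6.3]
[0.1, -8.0, 6.7]
[0.1, -7.6, 7.2]
[0.1, -7.3, 7.5]
[0.1, -6.9, 7.9]
[0.1, -6.4, 8.3]
[0.1, -6.0, 8.6]
[0.1, -5.5, 8.9]
[0.1, -5.1, 9.2]
```

```bash
python3 -m crank '[[0,0,0,0.5,-8,7,1],[0,0,0,0.5,-8.2,6.5,1],[0,0,0,0.5,-8,6.7,1],[0,0,0,0.5,-7.6,7.2,1],[0,0,0,0.5,-7.3,7.5,1],[0,0,0,0.3,-6.9,7.9,1],[0,0,0,0,-6.4,8.3,1],[0,0,0,0,-6,8.6,1],[0,0,0,0,-5.3,8.5,1],[0,0,0,0,-4.6,8,1]]' 30;python3 arc.py 2 x .2
```

```text
t: 61.25
tool_pos: [0.6204, -0.1642, 0.1517]
eef_rot: [179.6, 0.8, -179.3]
wrist_force: [8.7, 7.6, -5.5]
opening: 0.124
grasp pt [ 0.6202 -0.1643  0.1707] theta 154.78 r 0.201 rot [ 179.6    0.8 -179.3] F [ 8.7  7.6 -5.5] op 0.124
[0.1, -2.0, 6.8]
[0.1, -2.7, 6.4]
[0.1, -2.5, 6.5]
[0.1, -2.2, 6.6]
[0.1, -2.0, 6.7]
[0.1, -1.8, 6.8]
[0.1, -1.5, 6.8]
[0.1, -1.3, 6.9]
[0.1, -1.1, 6.9]
[0.1, -0.8, 6.9]
```

```bash
python3 -m crank '[[0,0,0,0.5,-3,6.5,1],[0,0,0,0.5,-2.7,6.4,1],[0,0,0,0.5,-2.5,6.5,1],[0,0,0,0.5,-2.2,6.5,1],[0,0,0,0.5,-2,6.5,1],[0,0,0,0,-1.8,6.5,1],[0,0,0,0,-1.5,6,1],[0,0,0,0,-1.3,5,1],[0,0,0,0,-1,5,1],[0,0,0,0,-0.8,4,1]]' 30;python3 arc.py 2 x .2
```

```text
t: 62.5
tool_pos: [0.6208, -0.1802, 0.0842]
eef_rot: [179.2, 0.9, -179.4]
wrist_force: [8.2, 5.8, -3.4]
opening: 0.129
grasp pt [ 0.6205 -0.1805  0.1032] theta 174.74 r 0.1989 rot [ 179.2    0.9 -179.4] F [ 8.2  5.8 -3.4] op 0.129
[0.1, -1.7, 6.8]
[0.1, -0.4, 7.0]
[0.1, -0.1, 7.0]
[0.1, 0.1, 7.0]
[0.1, 0.4, 7.0]
[0.1, 0.6, 7.0]
[0.1, 0.8, 6.9]
[0.1, 1.1, 6.9]
[0.1, 1.3, 6.9]
[0.1, 1.6, 6.8]
```

```bash
python3 -m crank '[[0,0,0,0,-0.5,3,1],[0,0,0,0,-0.2,3,1],[0,0,0,0,0,3,1],[0,0,0,0,0,2.5,1],[0,0,0,0,0,2,1],[0,0,0,0,0,2,1],[0,0,0,0,0,1.5,1],[0,0,0,0,0,1,1],[0,0,0,0,0,1,1],[0,0,0,0,0,1,1]]' 30;python3 arc.py 2 x .2
python3 - <<'E'
from look import *
f=snap('scene','sw2.png'); cv2.imwrite('pics/sw2a.png',cv2.resize(f['color'][130:330,190:400],None,fx=3,fy=3)); X=cloud(f)
m=(X[...,0]>.58)&(X[...,0]<.65)&(X[...,1]>-.13)&(X[...,1]<-.01)&(X[...,2]<.16)&(X[...,2]>.08)
P=X[m]; print(len(P)); A=np.c_[P[:,:2],np.ones(len(P))]; print(np.linalg.lstsq(A,P[:,2],rcond=None)[0], np.median(P[:,2]))
E
```

```text
t: 63.75
tool_pos: [0.6213, -0.1804, 0.0732]
eef_rot: [179.1, 1.1, -179.3]
wrist_force: [-1.7, 3.5, 21.4]
opening: 0.124
grasp pt [ 0.621  -0.1807  0.0922] theta 177.92 r 0.1985 rot [ 179.1    1.1 -179.3] F [-1.7  3.5 21.4] op 0.124
[0.1, -1.8, 6.9]
[0.1, -0.0, 7.0]
[0.1, 0.2, 7.0]
[0.1, 0.5, 7.0]
[0.1, 0.7, 6.9]
[0.1, 1.0, 6.9]
[0.1, 1.2, 6.9]
[0.1, 1.5, 6.8]
[0.1, 1.7, 6.8]
[0.1, 1.9, 6.7]
697
[-0.00886106 -0.00638554  0.11813098] 0.11252814387948806
```

View pics/sw2a.png

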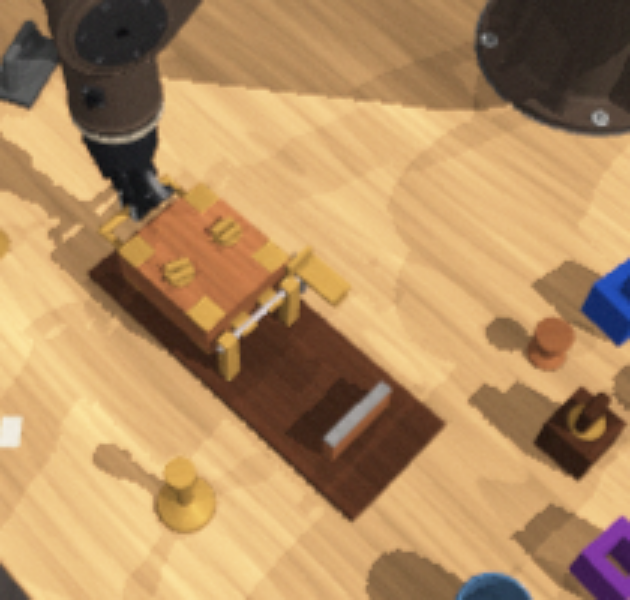

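```bash
python3 -m crank '[[0,0,0,0,0,-1,0],[0,0,0,0,0,0,0],[0,0,0,0,0,0,0],[0,0,0,0,0,-15,0],[0,0,0,0,0,-45,0],[0,0,0,0,0,-58,0],[0,0,0,20,40,-20,0],[0,0,0,20,60,0,0],[0,0,0,20,62,0,0],[0,0,0,20,62,0,0]]' 40; python3 plan.py 0.455 0.334 0.16 -179.2 8
```

```text
t: 65.05
tool_pos: [0.5357, 0.0357, 0.2233]
eef_rot: [179.0, 1.1, -179.7]
wrist_force: [0.4, 0.3, 0.1]
opening: 0.503
from [0.5357 0.0357 0.2233] [ 179.     1.1 -179.7] rot [ 0.017  0.019 -0.008]
[0.002, 0.002, -0.001, 10.0, 37.2, 8.4]
[0.002, 0.002, -0.001, 9.9, 37.2, 8.3]
[0.002, 0.002, -0.001, 9.9, 37.3, 8.2]
[0.002, 0.002, -0.001, 9.8, 37.3, 8.2]
[0.002, 0.002, -0.001, 9.8, 37.3, 8.1]
[0.002, 0.002, -0.001, 9.7, 37.3, 8.1]
[0.002, 0.002, -0.001, 9.7, 37.4, 8.0]
[0.002, 0.002, -0.001, 9.6, 37.4, 8.0]
```

```bash
python3 -m crank '[[0.003,0.003,0,10,40,0,0],[0.003,0.003,0,10,42,2,0],[0.003,0.003,0,10,42,4,0],[0.003,0.003,0,10,40,6,0],[0.003,0.003,0,10,38,8,0],[0,0,0,10,38,10,0],[0,0,0,8,30,12,0],[0,0,0,4,10,10,0],[0,0,0,0,2,5,0],[0,0,0,0,0,0,0]]' 60; python3 plan.py 0.455 0.334 0.069 -179.2 5
python3 - <<'E'
from look import *
for n in('f0','g0'):
    X=cloud(dict(np.load(n+'.npz')))
    for lo,hi in((.07,.09),(.08,.104),(.104,.116)):
        m=(X[...,2]>lo)&(X[...,2]<hi)&(abs(X[...,0]-.454)<.03)&(abs(X[...,1]-.334)<.03)
        P=X[m]
        if len(P)>4: print(n,lo,len(P),P.mean(0).round(4),P.min(0).round(3),P.max(0).round(3),cv2.minAreaRect((P[:,:2]*1000).astype(np.float32)))
f=snap('scene','sc1.png');pp(f,['screwA_slot','screwB_slot','case_mid','bar','key_grip'])
cv2.imwrite('pics/sc1a.png',cv2.resize(f['color'][185:270,215:315],None,fx=7,fy=7,interpolation=cv2.INTER_CUBIC))
g=snap('top','tp1.png');pp(g,['screwA_slot','screwB_slot','case_mid','bar'])
cv2.imwrite('pics/tp1a.png',cv2.resize(g['color'][160:235,250:350],None,fx=7,fy=7,interpolation=cv2.INTER_CUBIC))
np.savez('f1.npz',**{k:g[k] for k in['color','depth','mtx','pose']}); np.savez('g1.npz',**{k:f[k] for k in['color','depth','mtx','pose']})
E
```

```text
t: 66.3
tool_pos: [0.4584, 0.329, 0.1754]
eef_rot: [179.8, 0.7, -179.4]
wrist_force: [-0.9, 0.0, -0.1]
opening: 0.502
from [0.4584 0.329  0.1754] [ 179.8    0.7 -179.4] rot [ 0.004  0.012 -0.003]
[0.001, 0.002, -0.001, 0.9, 0.9, 21.3]
[0.001, 0.002, -0.001, 0.9, 0.9, 21.3]
[0.001, 0.002, -0.001, 0.8, 1.0, 21.3]
[0.001, 0.002, -0.001, 0.8, 1.0, 21.3]
[0.001, 0.002, -0.001, 0.7, 1.0, 21.3]
f0 0.07 26 [0.4543 0.3275 0.0803] [0.438 0.322 0.07 ] [0.47  0.33  0.089] ((454.2752685546875, 325.50830078125), (31.274873733520508, 7.180463790893555), 3.9106414318084717)
f0 0.08 33 [0.4537 0.3282 0.0931] [0.436 0.326 0.08 ] [0.47  0.339 0.104] ((452.4721374511719, 330.7118835449219), (11.3821439743042, 34.550010681152344), 80.34672546386719)
f0 0.104 78 [0.453  0.3336 0.1086] [0.437 0.326 0.105] [0.47  0.342 0.113] ((453.0802307128906, 333.79205322265625), (33.27836227416992, 15.303261756896973), 2.000868082046509)
g0 0.07 16 [0.4638 0.3359 0.0816] [0.442 0.328 0.071] [0.47  0.341 0.089] ((457.9792175292969, 339.20697021484375), (10.609099388122559, 30.20757293701172), 64.35830688476562)
g0 0.08 31 [0.4621 0.3358 0.0933] [0.441 0.327 0.081] [0.471 0.341 0.104] ((456.49798583984375, 335.23333740234375), (13.727928161621094, 29.787967681884766), 84.75299072265625)
g0 0.104 40 [0.4541 0.3343 0.107 ] [0.438 0.328 0.104] [0.47  0.341 0.112] ((454.1528625488281, 334.7139587402344), (12.250557899475098, 31.777578353881836), 88.13062286376953)
screwA_slot [([0.583, -0.067, 0.118], 0.61)]
screwB_slot [([0.652, -0.068, 0.117], 0.42), ([0.673, 0.395, -0.005], 0.25)]
case_mid [([0.618, -0.065, 0.085], 0.86)]
bar [([0.624, -0.18, 0.083], 0.81), ([0.673, 0.392, -0.002], 0.38)]
key_grip [([0.455, 0.334, 0.089], 0.65)]
screwA_slot [([0.585, -0.068, 0.114], 0.4)]
screwB_slot [([0.655, -0.07, 0.116], 0.69), ([0.614, 0.015, 0.082], 0.21)]
case_mid [([0.618, -0.064, 0.086], 0.76)]
bar [([0.622, -0.18, 0.085], 0.56)]
```

View pics/sc1a.png

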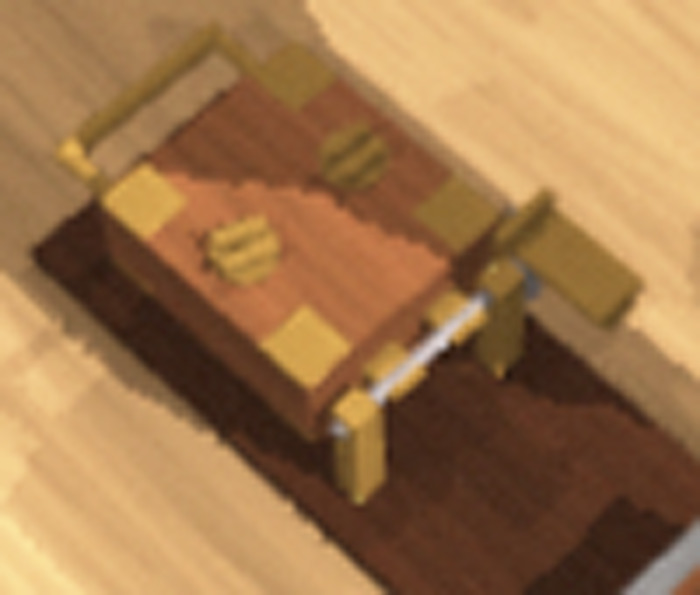

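View pics/tp1a.png

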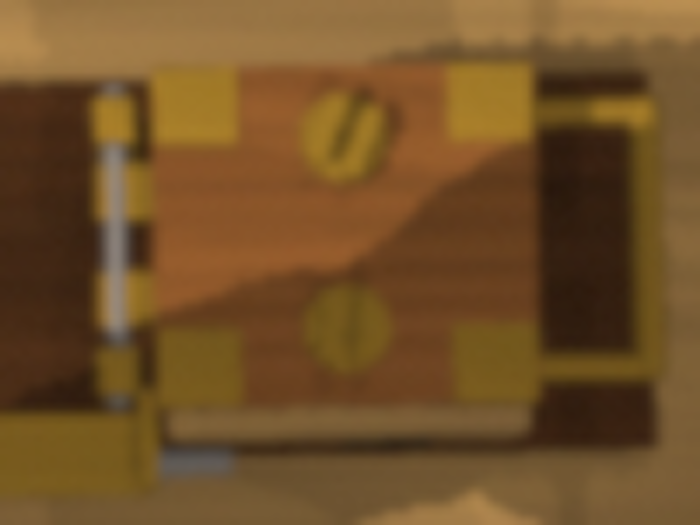

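Run:
```python
import numpy as np,cv2
for n in('f1','g1'):
    f=dict(np.load(n+'.npz')); T=np.linalg.inv(f['pose'])
    s=.00025; z=.123
    x0,y0=.675,-.02; W,H=400,540
    # out pixel (c,r): y=y0-c*s ; x=x0-r*s
    c,r=np.meshgrid(np.arange(W),np.arange(H)); P=np.stack([x0-r*s,y0-c*s,np.full_like(c,z,dtype=float)],-1)
    C=P@T[:3,:3].T+T[:3,3]; U=C@f['mtx'].T; U=U[...,:2]/U[...,2:]
    im=cv2.remap(f['color'],U[...,0].astype(np.float32),U[...,1].astype(np.float32),cv2.INTER_CUBIC)
    im=cv2.convertScaleAbs(im,alpha=1.6)
    for xx in(.585,.655):
        cv2.drawMarker(im,(int((y0+.067)/s),int((x0-xx)/s)),(255,0,0),cv2.MARKER_CROSS,8,1)
    cv2.imwrite('pics/rect_%s.png'%n,im)
a=cv2.imread('pics/rect_f1.png');b=cv2.imread('pics/rect_g1.png');cv2.imwrite('pics/rect.png',np.hstack([a,b]))
```

```text
(no output)
```

View pics/rect.png

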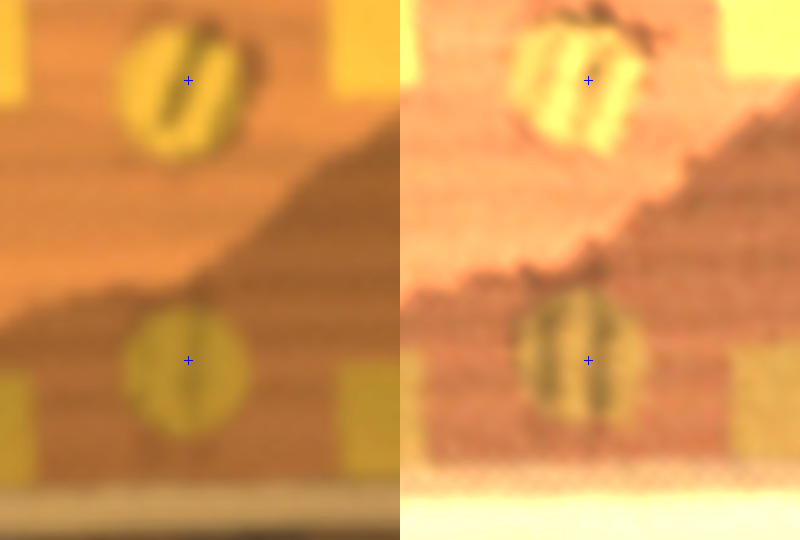

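```bash
python3 -m crank '[[0.002,0.005,0,1,1,18,0],[0.002,0.005,0,1,1,25,0],[0,0,0,1,1,25,0],[0,0,0,0,1,20,0],[0,0,0,0,0,10,0],[0,0,0,0,0,4,0],[0,0,0,0,0,0,0],[0,0,0,0,0,0,0],[0,0,0,0,0,0,0],[0,0,0,0,0,0,0]]' 60; python3 plan.py 0.454 0.334 0.070 -179.2 1
```

```text
t: 68.1
tool_pos: [0.4553, 0.3342, 0.0677]
eef_rot: [180.0, 0.1, -179.4]
wrist_force: [-0.6, -0.0, -0.5]
opening: 0.499
from [0.4553 0.3342 0.0677] [ 1.800e+02  1.000e-01 -1.794e+02] rot [ 0.     0.001 -0.003]
[0.0, 0.001, -0.003, 1.3, -0.1, -2.3]
```

```bash
python3 -m crank '[[0,0,0,1,0,-2,0],[0,0,0,0,0,0,1],[0,0,0,0,0,0,1],[0,0,0,0,0,0,1],[0,0,0,0,0,0,1],[0,0,0,0,0,-15,1],[0,0,0,0,0,-40,1],[0,0,0,0,0,-55,1],[0,0,0,0,0,-40,1],[0,0,0,0,0,-5,1]]' 70; python3 plan.py 0.582 -0.066 0.225 -179.2 10
python3 - <<'E'
from look import *
for n in('top','scene'):
    f=snap(n,'ky_'+n+'.png');X=cloud(f)
    m=(X[...,2]>.10)&(X[...,2]<.17)&(abs(X[...,0]-.454)<.05)&(abs(X[...,1]-.334)<.04)
    P=X[m];print(n,len(P))
    if len(P)>10: print(P.mean(0).round(4),P.min(0).round(4),P.max(0).round(4))
    pp(f,['key_grip'])
    u,v=px(f,[.454,.334,.15]).astype(int); cv2.imwrite('pics/ky2_%s.png'%n,cv2.resize(f['color'][max(v-45,0):v+45,u-55:u+55],None,fx=6,fy=6,interpolation=cv2.INTER_CUBIC))
E
```

```text
t: 69.35
tool_pos: [0.4536, 0.3339, 0.233]
eef_rot: [180.0, 0.1, -179.4]
wrist_force: [0.9, 0.6, -1.9]
opening: 0.156
from [0.4536 0.3339 0.233 ] [ 1.800e+02  1.000e-01 -1.794e+02] rot [ 0.     0.001 -0.003]
[0.0, 0.0, -0.0, -12.4, -40.1, 0.8]
[0.0, 0.0, -0.0, -12.4, -40.1, 0.8]
[0.0, 0.0, -0.0, -12.4, -40.1, 0.8]
[0.0, 0.0, -0.0, -12.4, -40.1, 0.8]
[0.0, 0.0, -0.0, -12.3, -40.1, 0.8]
[0.0, 0.0, -0.0, -12.3, -40.1, 0.8]
[0.0, 0.0, -0.0, -12.3, -40.1, 0.8]
[0.0, 0.0, -0.0, -12.3, -40.2, 0.8]
[0.0, 0.0, -0.0, -12.3, -40.2, 0.8]
[0.0, 0.0, -0.0, -12.3, -40.2, 0.8]
top 0
key_grip []
scene 0
key_grip [([0.455, 0.332, 0.247], 0.53)]
```

View pics/ky2_scene.png

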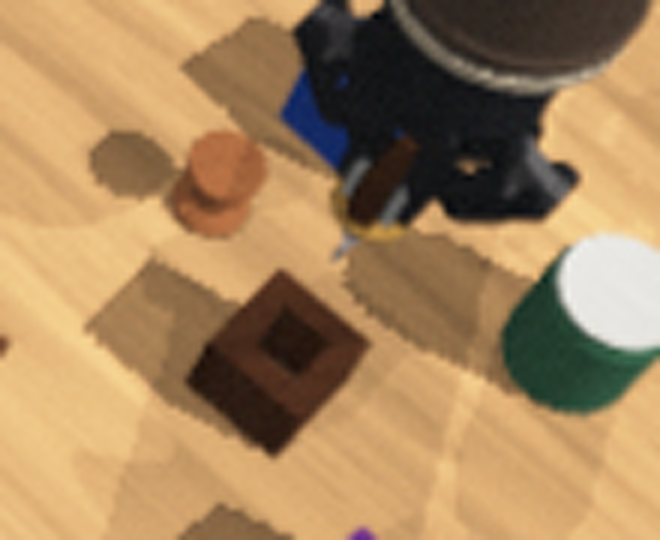

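```bash
python3 -m crank '[[0,0,0,-10,-30,0,1],[0,0,0,-13,-42,0,1],[0,0,0,-13,-45,0,1],[0,0,0,-13,-45,0,1],[0,0,0,-13,-45,0,1],[0,0,0,-13,-45,0,1],[0,0,0,-13,-45,0,1],[0,0,0,-13,-40,0,1],[0,0,0,-10,-25,4,1],[0,0,0,-3,-8,5,1]]' 70; python3 plan.py 0.582 -0.0662 0.195 -179.2 4
```

```text
t: 70.8
tool_pos: [0.5657, -0.0481, 0.2047]
eef_rot: [-179.6, -1.6, -179.2]
wrist_force: [0.8, 0.3, -0.8]
opening: 0.153
from [ 0.5657 -0.0481  0.2047] [-179.6   -1.6 -179.2] rot [-0.006 -0.028 -0.001]
[-0.002, -0.007, -0.0, -4.1, -4.6, 2.3]
[-0.002, -0.007, -0.0, -4.1, -4.6, 2.4]
[-0.002, -0.007, -0.0, -4.0, -4.6, 2.4]
[-0.002, -0.007, -0.0, -4.0, -4.6, 2.4]
```

```bash
python3 -m crank '[[-0.003,-0.012,0.004,-5,-6,0,1],[-0.003,-0.012,0.004,-5,-6,0,1],[0,-0.004,0.004,-4,-4,0,1],[0,0,0,-1.5,-1.5,0,1],[0,0,0,-0.5,-0.5,0,1],[0,0,0,0,0,2,1],[0,0,0,0,0,2,1],[0,0,0,0,0,2,1],[0,0,0,0,0,1,1],[0,0,0,0,0,0,1]]' 70; python3 plan.py 0.582 -0.0662 0.195 -180 1
python3 - <<'E'
from look import *
for n in('top','scene'):
    f=snap(n,'in_'+n+'.png')
    u,v=px(f,[.582,-.066,.13]).astype(int); cv2.imwrite('pics/in2_%s.png'%n,cv2.resize(f['color'][max(v-40,0):v+40,u-50:u+50],None,fx=7,fy=7,interpolation=cv2.INTER_CUBIC))
    pp(f,['screwA_slot','screwB_slot','key_grip'])
E
```

```text
t: 72.05
tool_pos: [0.5812, -0.0642, 0.1955]
eef_rot: [179.9, -0.1, -179.9]
wrist_force: [-0.7, -0.4, -1.1]
opening: 0.153
from [ 0.5812 -0.0642  0.1955] [ 1.799e+02 -1.000e-01 -1.799e+02] rot [ 0.001 -0.002  0.003]
[0.001, -0.002, 0.003, -0.8, -2.0, 0.5]
screwA_slot []
screwB_slot []
key_grip []
screwA_slot [([0.582, -0.067, 0.116], 0.49), ([0.582, -0.07, 0.212], 0.25)]
screwB_slot [([0.65, -0.067, 0.118], 0.52), ([0.556, -0.483, -0.001], 0.5), ([0.676, 0.395, -0.003], 0.38)]
key_grip [([0.581, -0.065, 0.213], 0.46)]
```

View pics/in2_scene.png

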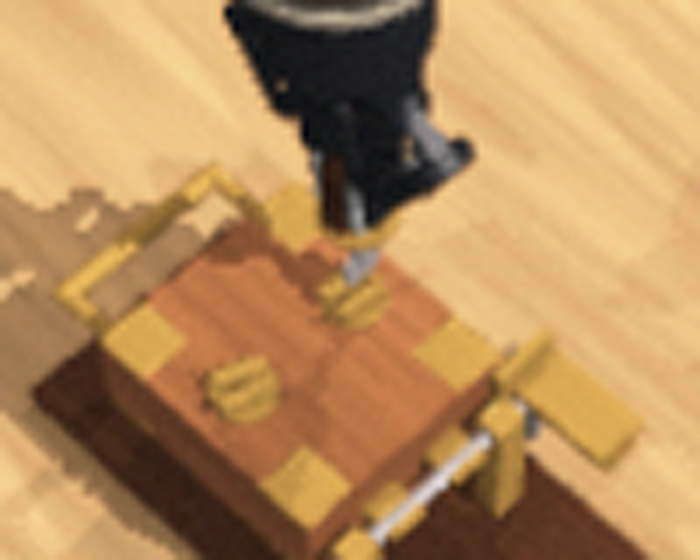

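```bash
python3 -m crank '[[0,0,0,-0.5,-1.5,0,1],[0,0,0,0,-0.5,1,1],[0,0,0,0,0,2,1],[0,0,0,0,0,3,1],[0,0,0,0,0,3,1],[0,0,0,0,0,3,1],[0,0,0,0,0,3,1],[0,0,0,0,0,2,1],[0,0,0,0,0,2,1],[0,0,0,0,0,1,1]]' 70; python3 plan.py 0.582 -0.0662 0.172 -180 1
```

```text
t: 73.7
tool_pos: [0.5818, -0.0663, 0.1741]
eef_rot: [179.9, -0.1, -179.9]
wrist_force: [-1.6, 0.8, 8.3]
opening: 0.159
from [ 0.5818 -0.0663  0.1741] [ 1.799e+02 -1.000e-01 -1.799e+02] rot [ 0.001 -0.002  0.003]
[0.001, -0.002, 0.003, -0.2, 0.1, 2.1]
```

```bash
python3 -m crank '[[0,0,0.08,0,0,-0.5,1],[0,0,0.12,0,0,0,1],[0,0,0.12,0,0,0,1],[0,0,0.12,0,0,0,1],[0,0,0.12,0,0,0,1],[0,0,0.12,0,0,0,1],[0,0,0.12,0,0,0,1],[0,0,0.12,0,0,0,1],[0,0,0.12,0,0,0,1],[0,0,0.12,0,0,0,1]]' 70; python3 plan.py 0.582 -0.0662 0.172 -180 1; python3 -c "
from station import robot;print(robot.get_state()['torque'])"
```

```text
t: 74.95
tool_pos: [0.5817, -0.0667, 0.1748]
eef_rot: [-179.9, -0.0, 111.6]
wrist_force: [0.6, 0.9, -1.7]
opening: 0.154
from [ 0.5817 -0.0667  0.1748] [-179.9   -0.   111.6] rot [-1.000e-03 -1.000e-03 -1.194e+00]
[-0.001, -0.001, -1.194, 0.3, 0.4, 2.8]
[ 0.20422569 -0.11080456  0.04340842]
```

```bash
python3 -m crank '[[0,0,0.08,0,0,0,1],[0,0,0.08,0,0,0,1],[0,0,0.08,0,0,0,1],[0,0,0.08,0,0,0,1],[0,0,0.08,0,0,0,1],[0,0,0.06,0,0,0,1],[0,0,0.06,0,0,0,1],[0,0,0.06,0,0,0,1],[0,0,0.05,0,0,0,1],[0,0,0.05,0,0,0,1]]' 70; python3 plan.py 0.582 -0.0662 0.172 90 1; python3 -c "
from station import robot;print(robot.get_state()['torque'])"
```

```text
t: 76.2
tool_pos: [0.582, -0.0662, 0.1747]
eef_rot: [-179.9, -0.0, 71.3]
wrist_force: [-0.3, 0.4, -1.2]
opening: 0.154
from [ 0.582  -0.0662  0.1747] [-179.9   -0.    71.3] rot [-0.001 -0.    -0.326]
[-0.001, -0.0, -0.326, -0.0, -0.0, 2.7]
[0.12945127 0.05795288 0.97804455]
```

```bash
python3 -m crank '[[0,0,-0.1,0,0,0,1],[0,0,-0.1,0,0,0,1],[0,0,-0.05,0,0,0,1],[0,0,0,0,0,-4,1],[0,0,0,0,0,-8,1],[0,0,0,0,0,-12,1],[0,0,0,0,0,-15,1],[0,0,-0.1,0,0,-12,1],[0,0,-0.17,0,0,0,1],[0,0,-0.17,0,0,0,1]]' 70; python3 plan.py 0.652 -0.0652 0.215 163 10
python3 - <<'E'
from look import *
for n in('top','scene'):
    f=snap(n,'o_'+n+'.png')
    u,v=px(f,[.582,-.066,.13]).astype(int); cv2.imwrite('pics/o2_%s.png'%n,cv2.resize(f['color'][max(v-50,0):v+40,u-50:u+50],None,fx=7,fy=7,interpolation=cv2.INTER_CUBIC))
E
```

```text
t: 77.45
tool_pos: [0.5834, -0.0665, 0.2331]
eef_rot: [179.8, 0.1, 111.7]
wrist_force: [0.1, -1.3, -1.2]
opening: 0.156
from [ 0.5834 -0.0665  0.2331] [1.798e+02 1.000e-01 1.117e+02] rot [ 0.002  0.003 -0.895]
[0.0, 0.0, -0.089, -2.4, 6.4, 1.8]
[0.0, 0.0, -0.089, -3.0, 6.2, 1.8]
[0.0, 0.0, -0.089, -3.5, 5.9, 1.8]
[0.0, 0.0, -0.089, -4.0, 5.5, 1.8]
[0.0, 0.0, -0.089, -4.5, 5.2, 1.8]
[0.0, 0.0, -0.089, -5.0, 4.7, 1.8]
[0.0, 0.0, -0.089, -5.4, 4.3, 1.8]
[0.0, 0.0, -0.089, -5.7, 3.8, 1.8]
[0.0, 0.0, -0.089, -6.0, 3.3, 1.8]
[0.0, 0.0, -0.089, -6.3, 2.7, 1.8]
```

View pics/o2_scene.png

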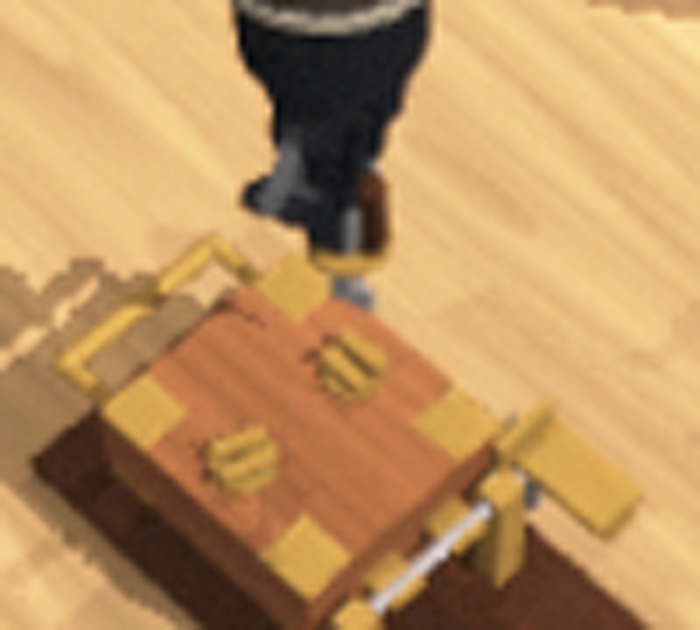

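Run:
```python
import numpy as np,cv2
f=dict(np.load('g1.npz')); f['color']=cv2.imread('pics/o_scene.png'); T=np.linalg.inv(f['pose'])
s=.0001; z=.124; x0,y0=.68,-.035; W,H=600,500
c,r=np.meshgrid(np.arange(W),np.arange(H)); P=np.stack([x0-r*s,y0-c*s,np.full_like(c,z,dtype=float)],-1)
C=P@T[:3,:3].T+T[:3,3]; U=C@f['mtx'].T; U=U[...,:2]/U[...,2:]
im=cv2.remap(f['color'],U[...,0].astype(np.float32),U[...,1].astype(np.float32),cv2.INTER_LANCZOS4)
cv2.imwrite('pics/rb.png',im)
```

```text
(no output)
```

View pics/rb.png

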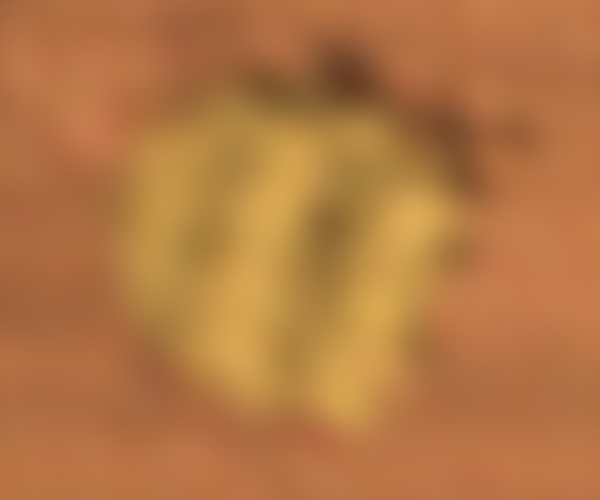

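```bash
python3 -m crank '[[0,0,-0.09,-3,7,0,1],[0,0,-0.09,-3,7,0,1],[0,0,-0.09,-4,6,0,1],[0,0,-0.09,-4,6,2,1],[0,0,-0.09,-5,6,4,1],[0,0,-0.09,-5,5,5,1],[0,0,-0.09,-6,4,5,1],[0,0,-0.09,-6,4,4,1],[0,0,-0.09,-4,2,2,1],[0,0,-0.06,-1,0,0,1]]' 70; python3 plan.py 0.652 -0.0653 0.195 162 2
```

```text
t: 78.8
tool_pos: [0.6506, -0.067, 0.2165]
eef_rot: [179.9, 0.4, 159.9]
wrist_force: [0.2, 0.4, -1.3]
opening: 0.154
from [ 0.6506 -0.067   0.2165] [179.9   0.4 159.9] rot [ 0.001  0.007 -0.036]
[0.001, 0.004, -0.018, -0.3, 1.0, 10.8]
[0.001, 0.004, -0.018, -0.3, 1.0, 10.8]
```

```bash
python3 -m crank '[[0,0.004,-0.03,-1,1.5,4,1],[0,0.003,-0.02,-1,1,5,1],[0,0,0,0,0,5,1],[0,0,0,0,0,4,1],[0,0,0,0,0,2,1],[0,0,0,0,0,1,1],[0,0,0,0,0,0,1],[0,0,0,0,0,0,1],[0,0,0,0,0,0,1],[0,0,0,0,0,0,1]]' 70; python3 plan.py 0.652 -0.0652 0.174 162.5 1
```

```text
t: 80.05
tool_pos: [0.6536, -0.0651, 0.195]
eef_rot: [179.9, -0.0, 162.3]
wrist_force: [-0.4, 0.0, -0.7]
opening: 0.156
from [ 0.6536 -0.0651  0.195 ] [179.9  -0.  162.3] rot [ 0.001 -0.    -0.003]
[0.001, -0.0, -0.003, 1.5, -0.6, 21.0]
```

```bash
python3 -m crank '[[0,0,0,1,-0.5,2,1],[0,0,0,0,0,3,1],[0,0,0,0,0,3,1],[0,0,0,0,0,3,1],[0,0,0,0,0,3,1],[0,0,0,0,0,2,1],[0,0,0,0,0,2,1],[0,0,0,0,0,1.5,1],[0,0,0,0,0,1,1],[0,0,0,0,0,0.5,1]]' 70; python3 plan.py 0.652 -0.0652 0.174 162.5 1
```

```text
t: 81.3
tool_pos: [0.6527, -0.0653, 0.1742]
eef_rot: [179.9, 0.1, 162.3]
wrist_force: [-4.5, 1.3, 7.6]
opening: 0.154
from [ 0.6527 -0.0653  0.1742] [1.799e+02 1.000e-01 1.623e+02] rot [ 0.001  0.001 -0.003]
[0.001, 0.001, -0.003, 0.7, -0.1, 0.2]
```

```bash
python3 -m crank '[[0,0,0.08,0,0,-0.5,1],[0,0,0.12,0,0,0,1],[0,0,0.12,0,0,0,1],[0,0,0.12,0,0,0,1],[0,0,0.12,0,0,0,1],[0,0,0.12,0,0,0,1],[0,0,0.12,0,0,0,1],[0,0,0.12,0,0,0,1],[0,0,0.1,0,0,0,1],[0,0,0.08,0,0,0,1]]' 70; python3 -c "
from station import robot;s=robot.get_state();print(s['torque'],s['eef_rot'])"
```

```text
t: 82.55
tool_pos: [0.6521, -0.0657, 0.1751]
eef_rot: [179.9, -0.0, 97.3]
wrist_force: [0.2, 0.2, -1.2]
opening: 0.157
[0.01620246 0.00230268 0.04079191] [ 1.79943829e+02 -9.86227598e-03  9.72789128e+01]
```

```bash
python3 -m crank '[[0,0,0.08,0,0,0,1],[0,0,0.06,0,0,0,1],[0,0,0.06,0,0,0,1],[0,0,0.06,0,0,0,1],[0,0,0.06,0,0,0,1],[0,0,0.05,0,0,0,1],[0,0,0.05,0,0,0,1],[0,0,0.05,0,0,0,1],[0,0,0.05,0,0,0,1],[0,0,0.05,0,0,0,1]]' 70; python3 plan.py 0.652 -0.0652 0.174 162.5 1;python3 -c "
from station import robot;s=robot.get_state();print(s['torque'],s['eef_rot'])"
```

```text
t: 83.8
tool_pos: [0.6518, -0.0654, 0.1751]
eef_rot: [180.0, 0.0, 63.8]
wrist_force: [-0.4, 0.2, -1.4]
opening: 0.156
from [ 0.6518 -0.0654  0.1751] [180.    0.   63.8] rot [ 0.000e+00  1.000e-03 -1.723e+00]
[0.0, 0.001, -1.723, 0.3, 0.1, 1.1]
[0.17062217 0.09521195 1.80943367] [1.79951622e+02 3.49210864e-02 6.37948758e+01]
```

```bash
python3 -m crank '[[0,0,-0.13,0,0,0,1],[0,0,-0.13,0,0,0,1],[0,0,-0.1,0,0,0,1],[0,0,0,0,0,-4,1],[0,0,0,0,0,-8,1],[0,0,0,0,0,-12,1],[0,0,0,0,0,-15,1],[0,0,-0.1,0,0,-12,1],[0,0,-0.17,0,0,-5,1],[0,0,-0.17,0,0,0,1]]' 70; python3 plan.py 0.454 0.334 0.225 180 10
python3 - <<'E'
from look import *
for n in('top','scene'):
    f=snap(n,'p_'+n+'.png')
    u,v=px(f,[.61,-.066,.13]).astype(int); cv2.imwrite('pics/p2_%s.png'%n,cv2.resize(f['color'][max(v-45,0):v+40,u-50:u+50],None,fx=7,fy=7,interpolation=cv2.INTER_CUBIC))
E
```

```text
t: 85.05
tool_pos: [0.6532, -0.0656, 0.2388]
eef_rot: [179.8, 0.2, 110.5]
wrist_force: [0.3, 0.7, -0.5]
opening: 0.159
from [ 0.6532 -0.0656  0.2388] [179.8   0.2 110.5] rot [ 1.000e-03  6.000e-03 -1.213e+00]
[0.0, 0.001, -0.121, 44.4, -4.7, 1.2]
[0.0, 0.001, -0.121, 44.6, 0.7, 1.2]
[0.0, 0.001, -0.121, 44.2, 6.1, 1.2]
[0.0, 0.001, -0.121, 43.2, 11.4, 1.3]
[0.0, 0.001, -0.121, 41.5, 16.6, 1.3]
[0.0, 0.001, -0.121, 39.1, 21.5, 1.3]
[0.0, 0.001, -0.121, 36.3, 26.0, 1.3]
[0.0, 0.001, -0.121, 32.8, 30.2, 1.3]
[0.0, 0.001, -0.121, 28.9, 34.0, 1.4]
[0.0, 0.001, -0.121, 24.6, 37.3, 1.4]
```

View pics/p2_scene.png

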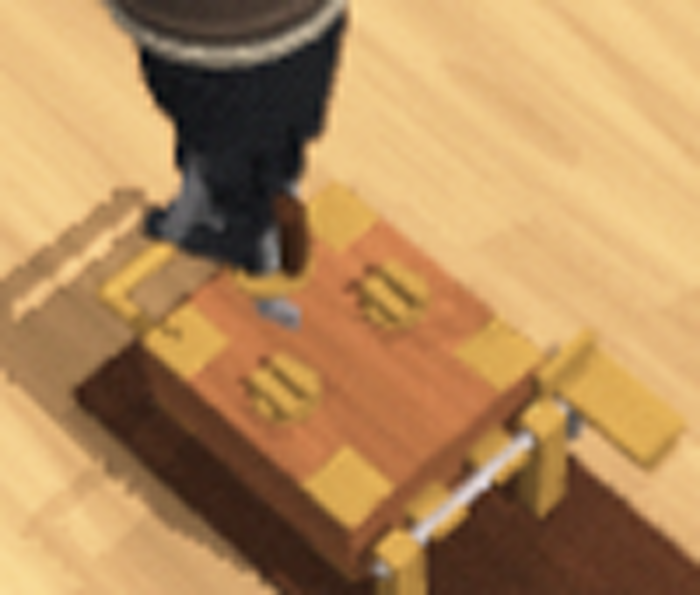

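```bash
python3 -m crank '[[0,0,-0.121,40,-5,0,1],[0,0,-0.121,44,1,0,1],[0,0,-0.121,44,6,0,1],[0,0,-0.121,43,11,0,1],[0,0,-0.121,41,17,0,1],[0,0,-0.121,39,21,0,1],[0,0,-0.121,36,26,0,1],[0,0,-0.121,32,30,0,1],[0,0,-0.11,20,24,0,1],[0,0,-0.06,6,8,0,1]]' 70; python3 plan.py 0.454 0.334 0.16 180.6 2
```

```text
t: 86.4
tool_pos: [0.4787, 0.2967, 0.2419]
eef_rot: [180.0, 0.6, 174.3]
wrist_force: [0.6, -0.5, -1.5]
opening: 0.153
from [0.4787 0.2967 0.2419] [180.    0.6 174.3] rot [-0.     0.011 -0.109]
[-0.0, 0.005, -0.055, 14.6, 17.3, 40.8]
[-0.0, 0.005, -0.055, 13.4, 18.1, 40.9]
```

```bash
python3 -m crank '[[0,0.006,-0.055,10,14,0,1],[0,0.005,-0.05,8,12,5,1],[0,0,0,4,7,15,1],[0,0,0,1,2,20,1],[0,0,0,0,0,20,1],[0,0,0,0,0,10,1],[0,0,0,0,0,4,1],[0,0,0,0,0,0,1],[0,0,0,0,0,0,1],[0,0,0,0,0,0,1]]' 70; python3 plan.py 0.454 0.3343 0.072 180.6 2
python3 - <<'E'
from look import *
for n in('scene',):
    f=snap(n,'q_'+n+'.png')
    u,v=px(f,[.454,.334,.1]).astype(int); cv2.imwrite('pics/q2_%s.png'%n,cv2.resize(f['color'][max(v-45,0):v+40,u-50:u+50],None,fx=7,fy=7,interpolation=cv2.INTER_CUBIC))
E
```

```text
t: 87.65
tool_pos: [0.4561, 0.3353, 0.1639]
eef_rot: [-180.0, -0.1, 179.9]
wrist_force: [0.4, 0.3, -0.7]
opening: 0.157
from [0.4561 0.3353 0.1639] [-1.800e+02 -1.000e-01  1.799e+02] rot [-0.    -0.001 -0.012]
[-0.0, -0.0, -0.006, 1.0, -0.5, 45.9]
[-0.0, -0.0, -0.006, 1.0, -0.5, 45.9]
```

View pics/q2_scene.png

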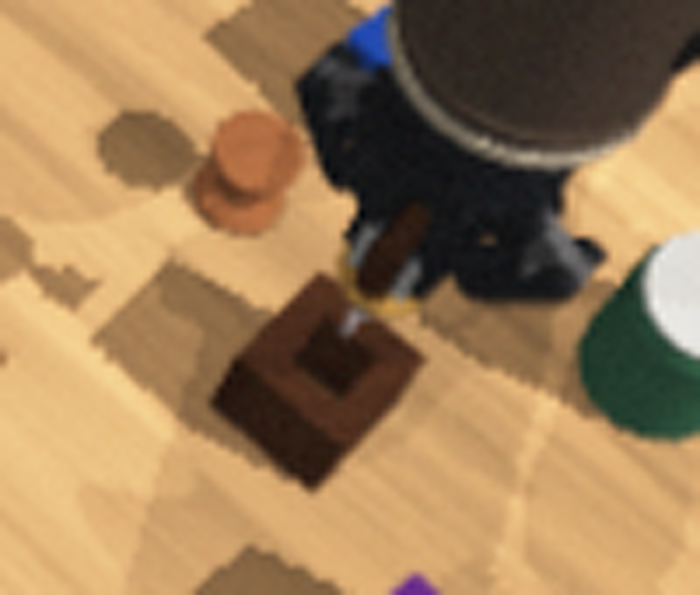

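```bash
python3 -m crank '[[0,0,0,1,-0.5,8,1],[0,0,0,1,-0.5,12,1],[0,0,0,0,0,12,1],[0,0,0,0,0,12,1],[0,0,0,0,0,12,1],[0,0,0,0,0,10,1],[0,0,0,0,0,8,1],[0,0,0,0,0,5,1],[0,0,0,0,0,2,1],[0,0,0,0,0,0,1]]' 70; python3 plan.py 0.454 0.3343 0.070 180.6 2
```

```text
t: 88.95
tool_pos: [0.4538, 0.3342, 0.0767]
eef_rot: [-180.0, -0.1, 179.9]
wrist_force: [1.2, -0.9, -0.5]
opening: 0.152
from [0.4538 0.3342 0.0767] [-1.800e+02 -1.000e-01  1.799e+02] rot [-0.    -0.001 -0.012]
[-0.0, -0.001, -0.006, -0.1, 0.0, 3.4]
[-0.0, -0.001, -0.006, -0.1, 0.0, 3.4]
```

```bash
python3 -m crank '[[0,0,0,0,0,2,1],[0,0,0,0,0,2,1],[0,0,0,0,0,2,1],[0,0,0,0,0,1.5,1],[0,0,0,0,0,1,1],[0,0,0,0,0,1,1],[0,0,0,0,0,1,1],[0,0,0,0,0,1,1],[0,0,0,0,0,0,1],[0,0,0,0,0,0,1]]' 70; python3 plan.py 0.454 0.3343 0.070 180.6 2
```

```text
t: 90.2
tool_pos: [0.4544, 0.3346, 0.0706]
eef_rot: [179.9, 0.1, 179.9]
wrist_force: [0.1, -0.1, -0.4]
opening: 0.155
from [0.4544 0.3346 0.0706] [1.799e+02 1.000e-01 1.799e+02] rot [ 0.002  0.002 -0.012]
[0.001, 0.001, -0.006, 0.2, -0.2, 0.3]
[0.001, 0.001, -0.006, 0.2, -0.2, 0.3]
```

```bash
python3 -m crank '[[0,0,0,0,0,1.5,1],[0,0,0,0,0,1,1],[0,0,0,0,0,0.5,1],[0,0,0,0,0,0,0.3],[0,0,0,0,0,0,0.3],[0,0,0,0,0,0,0.3],[0,0,0,0,0,-10,0.3],[0,0,0,0,0,-30,0.3],[0,0,0,0,0,-50,0.3],[0,0,0,0,0,-50,0.3]]' 70; python3 -m crank '[[0,0,0,10,20,-10,0],[0,0,0,0,40,0,0],[0,0,0,0,40,0,0],[0,0,0,0,40,0,0],[0,0,0,0,40,0,0],[0,0,0,0,40,0,0],[0,0,0,0,20,0,0],[0,0,0,0,0,0,0],[0,0,0,0,0,0,0],[0,0,0,0,0,0,0]]'
python3 - <<'E'
from look import *
for n in('top','scene'):
    f=snap(n,'z_'+n+'.png');X=cloud(f)
    m=(X[...,2]>.07)&(X[...,2]<.13)&(abs(X[...,0]-.454)<.03)&(abs(X[...,1]-.334)<.03)
    P=X[m]; print(n,len(P))
    if len(P)>5: print('key',P.mean(0).round(4),P.max(0).round(4))
    pp(f,['key_grip','holder_mouth','case_mid','bar','tab','bolt_knob','tin','mug','spool','candlestick','bell','flatiron'])
    m=(X[...,0]>.58)&(X[...,0]<.65)&(X[...,1]>-.13)&(X[...,1]<-.01)&(X[...,2]<.16)&(X[...,2]>.08); print('underside z',np.median(X[m][:,2]))
cv2.imwrite('pics/z1.png',cv2.resize(f['color'][120:330,180:470],None,fx=2.7,fy=2.7,interpolation=cv2.INTER_CUBIC))
E
```

```text
t: 91.45
tool_pos: [0.4523, 0.3332, 0.2117]
eef_rot: [-179.9, -0.2, 179.9]
wrist_force: [0.3, 1.1, -0.3]
opening: 0.353
t: 92.7
tool_pos: [0.4439, 0.58, 0.2342]
eef_rot: [179.7, 0.3, 179.8]
wrist_force: [0.8, 0.1, -0.5]
opening: 0.502
top 128
key [0.4535 0.3318 0.1002] [0.4696 0.342  0.1152]
key_grip [([0.445, 0.328, 0.087], 0.45)]
holder_mouth [([0.29, 0.272, 0.062], 0.86), ([0.452, 0.337, 0.063], 0.83), ([0.536, 0.45, 0.06], 0.6)]
case_mid [([0.618, -0.066, 0.089], 0.55)]
bar [([0.622, -0.184, 0.088], 0.66)]
tab [([0.551, -0.086, 0.03], 0.71)]
bolt_knob [([0.535, 0.006, 0.031], 0.56)]
tin [([0.323, 0.44, 0.002], 0.96)]
mug [([0.669, 0.394, 0.003], 0.56)]
spool [([0.385, 0.243, -0.002], 0.63)]
candlestick [([0.796, 0.092, 0.004], 0.65)]
bell [([0.754, -0.301, 0.006], 0.54), ([0.618, -0.066, 0.09], 0.42)]
flatiron [([0.557, -0.486, -0.001], 0.6)]
underside z 0.11408865255188272
scene 79
key [0.459  0.3349 0.0988] [0.4719 0.341  0.1103]
key_grip [([0.456, 0.334, 0.085], 0.61), ([0.622, -0.184, 0.085], 0.61)]
holder_mouth [([0.29, 0.271, 0.058], 0.86), ([0.537, 0.446, 0.06], 0.83), ([0.45, 0.334, 0.058], 0.7)]
case_mid [([0.617, -0.067, 0.085], 0.68)]
bar [([0.455, 0.334, 0.086], 0.65), ([0.621, -0.181, 0.081], 0.6)]
tab []
bolt_knob []
tin [([0.324, 0.438, 0.001], 0.8)]
mug [([0.673, 0.396, -0.002], 0.67)]
spool [([0.798, 0.09, -0.001], 0.71), ([0.389, 0.246, 0.0], 0.59)]
candlestick [([0.794, 0.092, -0.001], 0.72)]
bell [([0.759, -0.304, -0.0], 0.55)]
flatiron [([0.559, -0.483, -0.002], 0.64)]
underside z 0.1126554234493582
```

View pics/z1.png

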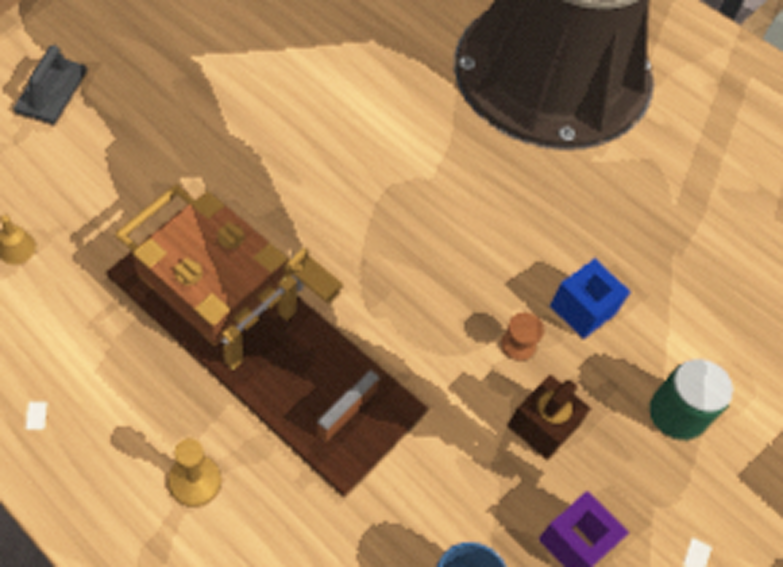

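View pics/z_top.png

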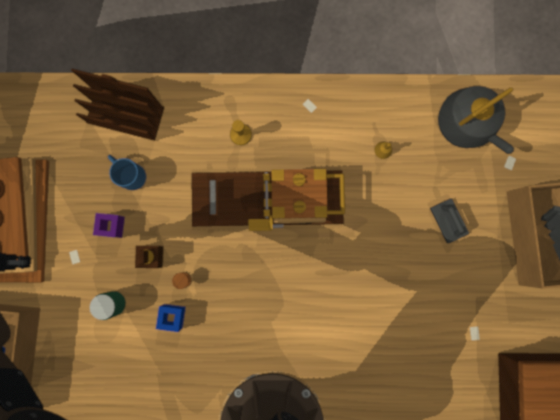

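```bash
python3 -c "
from station import robot;print(robot.finish_job())"
```

```text
the job is handed in; nothing more can be done
None
```

The whole job is done and handed in at about 93 s of the 210 s, with no verdict reported.

- **Wagons and tray:** All four wagons were there, and I put them in the drawn-out tray. I then pushed the tray home against its stop, at about 37 N.
- **Bolt:** The fingers slipped off the knob after about 27 mm of travel. I pushed the knob on from behind with closed fingers until it stopped hard, at about 53 N.
- **Tug:** I pulled the tab outward with about 29 N. The tray gave only about 3 mm and the bolt held; I pushed the tray back in afterwards.
- **Turning the case:** I swung it over by the bar. It met the rest at about 21 N and lies level, with its underside at about 113 mm.
- **Screws:** I turned both clockwise with the key until the torque rose sharply, to about 1.0 Nm on A and 1.8 Nm on B. Both slots then stood across the hinge line. Screw B's slot already lay about 17° clockwise at the start.
- **Key:** It is back in the dark holder, with its grip at about 86 mm against 88 mm at the start.

**Last checks:** The bystanders read within a few millimetres of their starting places, no wagon was left on the table, and the robot was clear of everything. One check was only partial: in the last pictures the overturned case hid the tab and knob from the scene camera. The top camera put both where a closed and bolted tray should have them, and I did not see the wagons directly after the turn.

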